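# Make up the forming and soldering trays at a goldsmith's bench

## Task

Make up two trays from the stock on the goldsmith's bench: in the wooden forming tray put the steel bench block in the larger compartment and the doming cube in the smaller one; in the metal soldering tray put the charcoal block lengthwise in the long compartment and the borax dish in the square one, with the borax cone standing upright in the dish. Everything stands upright and flat on its compartment's floor, not on a rim or rib. Set things down rather than dropping them, and leave the ring clamp and the bur stand where they are.

Things in the scene. Friction and masses are not known exactly. Their poses are not given: they have to be found in the camera images.
- forming_tray: Wooden tray, the shorter one: 90 mm (x) by 160 mm (y), pale rim 6 mm thick. Stands fast. Origin: centre of underside, on the bench. Inner floor 4 mm, rim and rib 11 mm above the bench. Two compartments along y, parted by a 6 mm rib. Inside 78 mm along x (x -39 to 39). Larger compartment: y -6 to 74 mm, centre at y = +34 mm. Smaller compartment: y -74 to -12 mm, centre at y = -43 mm.
- soldering_tray: Sheet-metal tray, the longer one: 92 mm (x) by 212 mm (y), rim 4 mm thick. Stands fast. Origin: centre of underside, on the bench. Inner floor 4 mm, rim and rib 11 mm above the bench. Two compartments along y, parted by a 6 mm rib. Inside 84 mm along x (x -42 to 42). Long compartment: y -12 to 102 mm, centre at y = +45 mm. Square compartment: y -102 to -18 mm, centre at y = -60 mm.
- bench_block: Steel bench block: a flat square slab 56 x 56 mm, 25 mm high, steel with a plain flat top on a black rubber pad (bottom 7 mm, 54 mm square). About 0.46 kg. Origin at the centre of its underside, z up, x and y along its sides.
- doming_cube: Steel doming cube (dapping block): 44 mm cube of dark grey steel with four round hollows of different sizes in its top. About 0.55 kg. Origin at the centre of its underside, z up, x and y along its sides.
- charcoal_block: Black charcoal soldering block, 48 mm (x) by 90 mm (y, its length), 30 mm high, with two turns of thin wire round it. About 75 g. Origin at the centre of its underside, z up.
- borax_dish: Low round white porcelain dish, open on top: outside diameter 60 mm at the foot and 64 mm at the rim, 26 mm high, wall 4 mm, inner floor 5 mm above its underside and 52 mm across. About 0.11 kg. Origin at the centre of its underside, z up.
- borax_cone: Borax cone: solid off-white, round, blunt cone standing on its broad end, 50 mm tall, 28 mm across for the lowest 6 mm, then tapering evenly to 20 mm across at 47 mm height. About 45 g. Origin at the centre of its underside, z up.
- ring_clamp: Bystander: wooden ring clamp lying flat, about 122 mm long along its x (from -65 to +57 mm), 27 mm wide, 27 mm high. Origin on its underside.
- bur_stand: Bystander: round beech block, 58 mm across and 20 mm high, with nine thin upright steel burs, 53 mm high overall. Origin at the centre of its underside.
There are look-alikes about, which are no part of the job. What is shaped like the borax_dish but pink or turquoise is not meant.

How it is judged:
At the end, for the whole second after the job is handed in: Each thing upright at rest in its compartment, flat on the floor (2.5 mm, 0.06 rad), centred within the play (x/y mm: bench block 15/16, cube 21/14, charcoal 20/16 and lengthwise to 0.35 rad, dish 14/14); cone upright (0.1 rad) on the dish's inner floor within 15 mm of its centre (x of bench_block in the frame of forming_tray between -0.015 and 0.015 m and y of bench_block in the frame of forming_tray between 0.018 and 0.05 m and z of bench_block in the frame of forming_tray between 0.002 and 0.0065 m and angle between each of bench_block, doming_cube, charcoal_block, borax_dish's own z axis and vertical below 0.06 rad and x of doming_cube in the frame of forming_tray between -0.021 and 0.021 m and y of doming_cube in the frame of forming_tray between -0.057 and -0.029 m and z of doming_cube in the frame of forming_tray between 0.002 and 0.0065 m and x of charcoal_block in the frame of soldering_tray between -0.02 and 0.02 m and y of charcoal_block in the frame of soldering_tray between 0.029 and 0.061 m and z of charcoal_block in the frame of soldering_tray between 0.002 and 0.0065 m and angle between the y axis of charcoal_block and the y axis of soldering_tray, either way round below 0.35 rad and x of borax_dish in the frame of soldering_tray between -0.014 and 0.014 m and y of borax_dish in the frame of soldering_tray between -0.074 and -0.046 m and z of borax_dish in the frame of soldering_tray between 0.002 and 0.0065 m and horizontal distance between borax_cone and borax_dish below 0.015 m and z of borax_cone in the frame of borax_dish between 0.003 and 0.008 m and angle between borax_cone's own z axis and vertical below 0.1 rad and linear speed of each of bench_block, doming_cube, charcoal_block, borax_dish, borax_cone below 0.02 m/s and angular speed of each of bench_block, doming_cube, charcoal_block, borax_dish, borax_cone below 0.2 rad/s); the robot touches nothing.
It fails at once if ring clamp moved more than 20 mm (distance of ring_clamp from where it was at the start of the episode above 0.02 m).
It fails at once if bur stand moved more than 20 mm (distance of bur_stand from where it was at the start of the episode above 0.02 m).
It fails at once if a stock thing is dropped or thrown (in free flight, touching nothing, faster than 0.65 m/s: a fall of more than about 20 mm) ((contact force between bench_block and anything else below 0.001 N and linear speed of bench_block above 0.65 m/s) or (contact force between doming_cube and anything else below 0.001 N and linear speed of doming_cube above 0.65 m/s) or (contact force between charcoal_block and anything else below 0.001 N and linear speed of charcoal_block above 0.65 m/s) or (contact force between borax_dish and anything else below 0.001 N and linear speed of borax_dish above 0.65 m/s) or (contact force between borax_cone and anything else below 0.001 N and linear speed of borax_cone above 0.65 m/s)).
It also fails if it takes over 112 s, if anything falls off the work surface, if the arm or the gripper's body presses on something with over 40 N, if the wrist force passes 120 N, or if a joint passes its speed limit or range.

## Robot

A 6-joint arm with a two-finger parallel gripper is mounted at the origin on the work surface. World frame = base frame: x ahead of the robot, y to its left, z up, the work surface at z = 0. Lengths are in m, angles in rad, forces in N, time in s.
With the tool pointing down it reaches from about 0.375 to 0.975 m from the base axis. Payload 3.8 kg.
Tool frame: the origin (TCP) lies midway between the tips of the shut fingers; the grasp point (between the pads) lies 19 mm behind it; z points along the fingers, y is the line along which they close (so a half turn about z gives the same grasp; the last joint's range is limited). The gripper opens to 85 mm and grips with 20 to 120 N. Pads are 22 mm wide; open, the fingers measure 114 mm over their backs; the gripper's body (76 mm by 85 mm) begins 54 mm behind the grasp point. The pads swing forward as they close: fully open they stand 13 mm farther back than shut.
Start: joints at [-1.192, 0.264, 1.604, -0, 1.274, -0.037], TCP at [0.273, -0.617, 0.194] pointing down, gripper open.
Joint ranges: [-2.63, 2.63], [-0.94, 2.18], [0.31, 2.57], [-1.31, 4.45], [0, 2.66], [-2.55, 2.55]. Speed limits (rad/s): [2.57, 2.57, 3.14, 3.14, 3.14, 3.14].

## Interface

Orientations are given as a rotation vector (axis times angle).
In Python, from workcell import bot, cams gives the robot as it stands.
- The arm moves only by the tool play_rows, never from a script. Its argument "rows" is a list of rows, each a list of 2 entries, a list of its own where there are three numbers: the shift along the tool's x, y, z scaled (see below), then the turn, a rotation vector about the tool's x, y, z scaled (see below). A call has 1 to 20 rows; each row is the pose to reach, as a shift and turn from the pose commanded when the call began, along the tool's axes at that moment; what a row does not reach only later rows make up. The controller multiplies each number of a shift by 250 mm and each number of a turn by 45 degrees. A row lasts 1/12 s, in which the tool goes at most 41.7 mm and 7.16 degrees, less where a joint would pass 70% of its speed; a pose out of reach is approached as far as the arm can. A call with a number of a shift or a turn outside -1 to 1 is refused whole. A call with a gripper value outside its range is refused whole. "claw" is the opening, from -1 (shut) to 1 (fully open), set as the call begins (left out, the last holds). The fingers move at their own pace and stop on an object; "newtons" is the grip in N (left out, the last holds). Time passes only in rows, so rows that repeat a pose let the fingers close. It gives the time, the measured TCP pose, the force, the opening and the grip force at its end, in the units of the state.
- bot.read_state(): the state, without advancing time (a new reading comes with each control period).
- cams.read_camera(name): name is "scene" or "side" or "wrist"; returns a dict with "image" (480x640x3 uint8, red, green, blue), "K" (3x3 intrinsics, pixels), "T" (4x4, takes a point from camera to world coordinates); the wrist camera has in their place "mount" (4x4, takes a point from camera to tool coordinates, whose origin is the TCP and whose axes are the flange's). Camera axes: x right, y down, z forward; pixel columns grow to the right and rows downward; lengths in m; the calibration is good to about 2 mm. A picture is of the moment at which its call begins: read the wrist's pose just before it. There is no depth.
- bot.finish_job(): hands the job in; it is judged then, once.
The state is a dict: "time": time; "q": joint angles; "joint_vel": joint speeds; "joint_torque": joint torques, N m; "tool_pos": TCP position; "tcp_rot": TCP orientation; "wrist_force": force on the tool from outside, world axes, zero at the start; "torque": the same for the moment, N m; "width": opening from 0.0 (shut) to 1.0 (fully open); "grip_force": force on a finger pad.
Only numpy, scipy, OpenCV 4.12 (cv2) and the standard library are available. Lean on these libraries where they do the work, as an engineer would, in place of code of your own. Each camera call takes 0.05 s, during which the arm holds its last target. There are 200 camera calls.

## Working session

There is one attempt and no reset: what is moved stays moved. The work goes in short steps, Python scripts to look and compute and a tool call to move; the robot and the scene stay as the last step left them, time stands still between calls to the robot, and variables do not carry over. Pictures are saved under pics/ and viewed, at most 14 in all, crops included, and the job is handed in when it is done.

Besides the shell and the picture viewer there is one more tool, called after ">>>" by a JSON object that holds its "name" and its "arguments". play_rows: Moves the arm, as the interface text tells. Its arguments: {"type":"object","properties":{"rows":{"type":"array","items":{"type":"array"}},"claw":{"type":"number"},"newtons":{"type":"number"}},"required":["rows"]}

```bash
ls; mkdir -p pics; cat > h.py <<'E'
import numpy as np, cv2
from scipy.spatial.transform import Rotation as R
from workcell import bot, cams
E
python3 - <<'E'
from h import *
s=bot.read_state(); print(s)
for n in("scene","side","wrist"):
    c=cams.read_camera(n); cv2.imwrite(f'pics/{n}0.png',c['image'][:,:,::-1]); np.savez(f'pics/{n}0.npz',**c)
    print(n,c['K'].tolist(),(c['T'] if 'T' in c else c['mount']).round(4).tolist())
E
```

```text
pics
{'time': 0.0, 'q': array([-1.19187339e+00,  2.64741111e-01,  1.60541700e+00, -3.23806024e-05,
        1.27371582e+00, -3.68690786e-02]), 'joint_vel': array([-9.68232983e-04,  1.95018047e-04,  7.18302149e-05, -3.79839635e-04,
        2.37498170e-03,  9.63674368e-04]), 'joint_torque': array([ 1.14074286e-03, -5.15108871e+01, -3.67315793e+01,  2.53407006e-04,
        1.28214707e-02, -2.31199192e-05]), 'tool_pos': array([ 0.27233692, -0.61670149,  0.19314703]), 'tcp_rot': array([-3.07174824e+00, -6.47981667e-01,  6.57320185e-04]), 'wrist_force': array([-0.11950747,  1.07886205, -0.51965934]), 'torque': array([-0.04980552,  0.0459119 , -0.00773067]), 'grip_force': 0.0, 'width': 0.9995026544017688}
scene [[585.3712746473087, 0.0, 313.0158843806257], [0.0, 585.3712746473087, 240.33641461171692], [0.0, 0.0, 1.0]] [[0.6282, 0.4295, -0.6488, 1.4032], [0.7779, -0.3276, 0.5363, -0.776], [0.0177, -0.8416, -0.5399, 0.8149], [0.0, 0.0, 0.0, 1.0]]
side [[440.5802132315753, 0.0, 310.0381182141643], [0.0, 440.5802132315753, 246.02398065182476], [0.0, 0.0, 1.0]] [[-0.9865, -0.1111, 0.1206, 0.3877], [-0.1637, 0.6262, -0.7623, 0.6473], [0.0092, -0.7717, -0.6359, 0.6196], [0.0, 0.0, 0.0, 1.0]]
wrist [[386.95778224336544, 0.0, 325.7272976176171], [0.0, 386.95778224336544, 239.79135579603937], [0.0, 0.0, 1.0]] [[0.0009, -0.9512, -0.3087, 0.0785], [1.0, 0.0011, -0.0006, -0.0001], [0.0009, -0.3087, 0.9512, -0.1798], [0.0, 0.0, 0.0, 1.0]]
```

View pics/scene0.png

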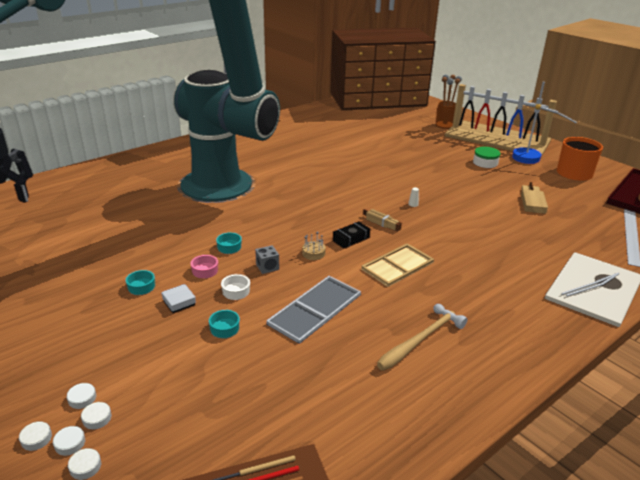

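View pics/side0.png

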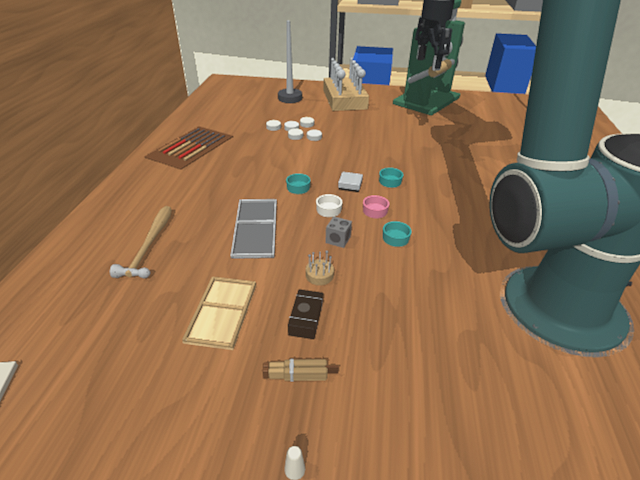

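The scene view shows the white dish at (236,287), bench block (179,297), cube (267,259), charcoal (351,234), cone (414,198), forming tray (398,264) and soldering tray (314,308). The side view shows the same things at (329,205), (350,181), (339,232), (306,313), (294,462), (221,311) and (255,228).

```bash
cat >> h.py <<'E'
def ray(uv,z,K,T):
    d=T[:3,:3]@np.linalg.solve(K,[uv[0],uv[1],1.]); o=T[:3,3]
    return (o+d*(z-o[2])/d[2])[:2]
E
python3 - <<'E'
from h import *
P={'dish':((236,279),(329,198),.026),'bench':((179,293),(350,178),.025),'cube':((266,252),(340,225),.044),'char':((351,230),(307,303),.03),
'conebase':((414,206),(293,476),.0),'clamp':((382,217),(300,368),.027),'bur':((313,247),(320,268),.02),
'fL':((362,266),(215,278),.011),'fR':((433,262),(185,343),.011),'fT':((399,246),(256,281),.011),'fB':((398,285),(238,347),.011),
'sL':((268,322),(238,200),.011),'sR':((361,291),(234,254),.011),'sT':((330,277),(277,257),.011),'sB':((300,340),(277,200),.011)}
c={n:np.load(f'pics/{n}0.npz') for n in('scene','side')}
for k,(a,b,z) in P.items(): print(k,*[ray(u,z,c[n]['K'],c[n]['T']).round(3) for u,n in((a,'scene'),(b,'side'))])
E
```

```text
dish [ 0.475 -0.232] [ 0.485 -0.254]
bench [ 0.442 -0.357] [ 0.443 -0.36 ]
cube [ 0.449 -0.13 ] [ 0.444 -0.125]
char [0.481 0.112] [0.478 0.102]
conebase [0.458 0.377] [0.448 0.391]
clamp [0.478 0.226] [0.466 0.239]
bur [ 0.472 -0.006] [ 0.47  -0.006]
fL [0.596 0.044] [0.673 0.05 ]
fR [0.689 0.193] [0.671 0.212]
fT [0.589 0.178] [0.591 0.044]
fB [0.702 0.058] [0.579 0.205]
sL [ 0.625 -0.25 ] [ 0.708 -0.228]
sR [ 0.667 -0.024] [ 0.658 -0.028]
sT [ 0.584 -0.045] [ 0.566 -0.034]
sB [ 0.71  -0.231] [ 0.613 -0.245]
```

```bash
cat >> h.py <<'E'
def plan(*wps):
    """wps: (x,y,z,yaw_deg). Prints shift/250mm, turn/45deg from present pose, tool pointing down, and rows needed per leg."""
    s=bot.read_state(); p0=np.array(s['tool_pos']); R0=R.from_rotvec(s['tcp_rot'])
    pp,rp=p0,R0
    for x,y,z,a in wps:
        t=R.from_euler('z',a,degrees=True)*R.from_euler('x',180,degrees=True)
        sh=R0.inv().apply(np.array([x,y,z])-p0)/.25; tu=np.degrees((R0.inv()*t).as_rotvec())/45
        n=max(np.linalg.norm(np.array([x,y,z])-pp)/.0417,np.degrees((rp.inv()*t).magnitude())/7.16)
        print(sh.round(3).tolist(),tu.round(3).tolist(),'rows %.1f'%n); pp=np.array([x,y,z]);rp=t
def snap(name,cam='wrist'):
    s=bot.read_state(); c=cams.read_camera(cam)
    if cam=='wrist':
        T=np.eye(4);T[:3,:3]=R.from_rotvec(s['tcp_rot']).as_matrix();T[:3,3]=s['tool_pos'];c['T']=T@c['mount']
    cv2.imwrite(f'pics/{name}.png',c['image'][:,:,::-1]); np.savez(f'pics/{name}.npz',**c); return c
E
python3 -c "
from h import *
plan((.38,-.42,.22,0),(.47,-.2,.22,0))"
```

```text
[0.712, -0.547, -0.105] [-0.002, 0.0, 0.529] rows 5.4
[1.397, -1.206, -0.104] [-0.002, 0.0, 0.529] rows 5.7
```

>>> {"name": "play_rows", "arguments": {"rows": [[[0.712,-0.547,-0.105],[0,0,0.529]],[[0.712,-0.547,-0.105],[0,0,0.529]],[[0.712,-0.547,-0.105],[0,0,0.529]],[[0.712,-0.547,-0.105],[0,0,0.529]],[[0.712,-0.547,-0.105],[0,0,0.529]],[[0.712,-0.547,-0.105],[0,0,0.529]]], "claw": 1, "newtons": 40}}

```text
time: 0.65
tool_pos: [0.382, -0.4164, 0.2212]
tcp_rot: [-3.14, -0.004, -0.002]
wrist_force: [-0.4, -0.0, -0.5]
width: 0.999
grip_force: 0.0
```

```bash
python3 -c "
from h import *
plan((.47,-.2,.22,0))"
```

```text
[0.354, -0.865, 0.007] [-0.002, -0.002, 0.003] rows 5.6
```

>>> {"name": "play_rows", "arguments": {"rows": [[[0.354,-0.865,0.007],[0,0,0.003]],[[0.354,-0.865,0.007],[0,0,0.003]],[[0.354,-0.865,0.007],[0,0,0.003]],[[0.354,-0.865,0.007],[0,0,0.003]],[[0.354,-0.865,0.007],[0,0,0.003]],[[0.354,-0.865,0.007],[0,0,0.003]],[[0.354,-0.865,0.007],[0,0,0.003]],[[0.354,-0.865,0.007],[0,0,0.003]],[[0.354,-0.865,0.007],[0,0,0.003]]]}}

```text
time: 1.4
tool_pos: [0.4684, -0.2045, 0.2188]
tcp_rot: [3.141, -0.002, -0.001]
wrist_force: [-0.3, -0.4, -0.2]
width: 0.999
grip_force: 0.0
```

```bash
python3 -c "
from h import *
c=snap('w1');print(c['T'].round(3).tolist())
plan((.5,.0,.22,0),(.5,.15,.22,0))"
```

```text
[[-0.001, -0.951, -0.31, 0.547], [-1.0, 0.0, 0.001, -0.205], [-0.001, 0.31, -0.951, 0.399], [0.0, 0.0, 0.0, 1.0]]
[0.125, -0.82, -0.005] [0.001, 0.001, -0.003] rows 5.0
[0.123, -1.42, -0.005] [0.001, 0.001, -0.003] rows 3.6
```

View pics/w1.png

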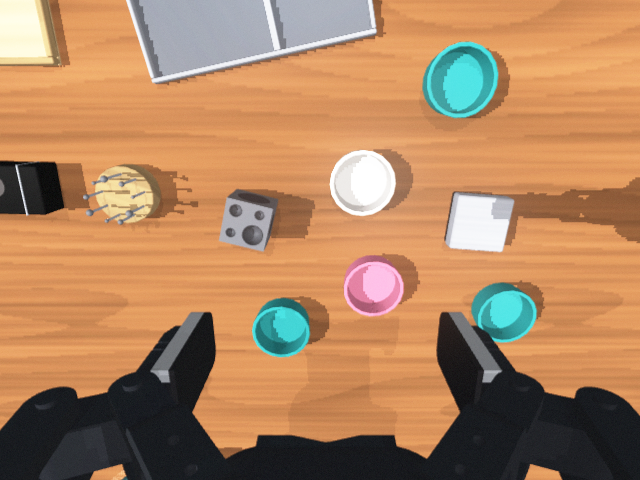

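The wrist view looks straight down: white dish rim at (363,182), bench block (480,222), cube (248,220), bur stand (125,195), and the charcoal end at left (30,187). The soldering tray is at the top, cut off by the image edge.

>>> {"name": "play_rows", "arguments": {"rows": [[[0.3,-0.95,0],[0,0,0]],[[0.3,-0.95,0],[0,0,0]],[[0.3,-0.95,0],[0,0,0]],[[0.3,-0.95,0],[0,0,0]],[[0.3,-0.95,0],[0,0,0]],[[0.3,-0.95,0],[0,0,0]],[[0.3,-0.95,0],[0,0,0]],[[0.3,-0.95,0],[0,0,0]]]}}

```text
time: 2.12
tool_pos: [0.5446, 0.0335, 0.2186]
tcp_rot: [3.141, -0.0, -0.001]
wrist_force: [0.1, -0.3, -0.8]
width: 0.999
grip_force: 0.0
```

```bash
python3 -c "
from h import *
c=snap('w2')"
```

>>> {"name": "play_rows", "arguments": {"rows": [[[0,-0.7,0],[0,0,0]],[[0,-0.7,0],[0,0,0]],[[0,-0.7,0],[0,0,0]],[[0,-0.7,0],[0,0,0]],[[0,-0.7,0],[0,0,0]],[[0,-0.7,0],[0,0,0]],[[0,-0.7,0],[0,0,0]]]}}

```text
time: 2.75
tool_pos: [0.5448, 0.206, 0.2187]
tcp_rot: [3.14, -0.005, -0.001]
wrist_force: [-0.2, -0.4, -0.2]
width: 1.0
grip_force: 0.0
```

```bash
python3 -c "
from h import *
c=snap('w3')
a=[cv2.imread(f'pics/{n}.png') for n in ('w3','w2')]
v=np.hstack([i[:400] for i in a]);print(v.shape);cv2.imwrite('pics/w23.png',cv2.resize(v,(800,250),interpolation=cv2.INTER_AREA))"
```

```text
(400, 1280, 3)
```

View pics/w23.png

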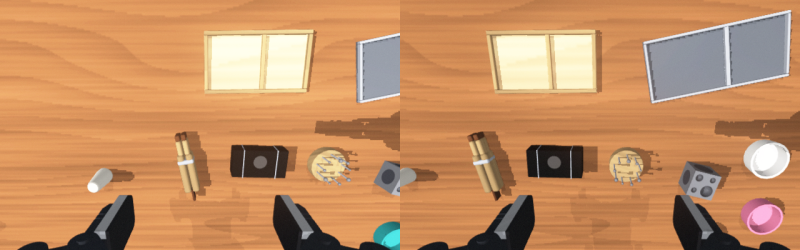

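The composite (w3 left, w2 right) shows both trays with the longer compartment to the left (+y). It also shows the charcoal, ring clamp and bur stand, and the cone at w3 pixel ~(155,290).

```bash
cat >> h.py <<'E'
def face(c,seeds,z,tol=14,name=None,vis=None):
    """flood-fill a face from seeds, cast its hull onto plane z; centre, sides (mm), angle."""
    im=cv2.medianBlur(np.ascontiguousarray(c['image']),3); h,w=im.shape[:2]; M=np.zeros((h+2,w+2),np.uint8)
    for s in seeds: cv2.floodFill(im,M,s,0,(tol,)*3,(tol,)*3,4|(255<<8)|cv2.FLOODFILL_FIXED_RANGE|cv2.FLOODFILL_MASK_ONLY)
    m=M[1:-1,1:-1]; ys,xs=np.nonzero(m); hull=cv2.convexHull(np.c_[xs,ys].astype(np.int32))[:,0]
    w=np.array([ray(p,z,c['K'],c['T']) for p in hull])*1000
    (cx,cy),(a,b),t=cv2.minAreaRect(w.astype(np.float32)); print(name,'centre',round(cx,1),round(cy,1),'sides',round(a,1),round(b,1),'ang',round(t,1),'n',len(xs))
    if vis is not None: cv2.polylines(vis,[hull.reshape(-1,1,2)],True,(0,0,255),1)
    return w
E
cat > m.py <<'E'
from h import *
c={n:np.load(f'pics/{n}.npz') for n in('w1','w2','w3')}; c={k:dict(v) for k,v in c.items()}
V={k:np.ascontiguousarray(v['image'][:,:,::-1]) for k,v in c.items()}
def f(n,*a,**k): face(c[n],*a,vis=V[n],**k)
f('w1',[(480,215),(470,230),(495,235)],.025,tol=25,name='bench')
f('w1',[(262,230),(230,225),(248,205)],.044,tol=22,name='cube')
f('w2',[(484,288),(500,300)],.044,tol=22,name='cube2')
f('w1',[(363,153),(363,213),(333,182),(393,182),(365,182)],.026,tol=35,name='dish')
f('w2',[(192,99),(170,90)],.004,tol=25,name='formL')
f('w2',[(280,99)],.004,tol=25,name='formS')
f('w2',[(464,104),(490,90)],.004,tol=25,name='soldL')
f('w2',[(576,80)],.004,tol=25,name='soldS')
f('w2',[(212,270),(250,240),(286,265)],.03,tol=9,name='char')
f('w3',[(376,270),(400,240),(450,265)],.03,tol=9,name='char3')
f('w3',[(148,299)],.050,tol=20,name='conetop')
f('w3',[(148,299),(165,280)],.0,tol=60,name='cone')
cv2.imwrite('pics/v.png',cv2.resize(np.vstack([np.hstack([V['w1'][:340,:],V['w2'][:340]]),np.hstack([V['w3'][:340],V['w3'][:340]*0])]),(800,425)))
E
python3 m.py
```

```text
bench centre 442.1 -359.4 sides 54.8 53.9 ang 85.7 n 2451
cube centre 446.8 -127.8 sides 43.6 43.6 ang 75.5 n 1386
cube2 centre 447.1 -128.0 sides 43.5 43.5 ang 75.5 n 1133
dish centre 483.1 -239.7 sides 63.1 62.0 ang 0.2 n 2980
formL centre 634.9 157.1 sides 76.9 74.1 ang 0.3 n 6593
formS centre 635.9 79.9 sides 77.1 56.9 ang 0.5 n 5064
soldL centre 632.5 -96.7 sides 85.7 112.5 ang 11.4 n 10739
soldS centre 653.3 -199.4 sides 85.7 84.7 ang 11.5 n 8390
char centre 482.9 112.7 sides 89.8 54.2 ang 88.4 n 3451
char3 centre 483.1 116.1 sides 91.6 53.9 ang 88.4 n 3572
conetop centre 447.5 383.3 sides 15.9 14.9 ang 59.0 n 189
cone centre 435.3 393.3 sides 28.1 58.6 ang 50.2 n 1010
```

View pics/v.png

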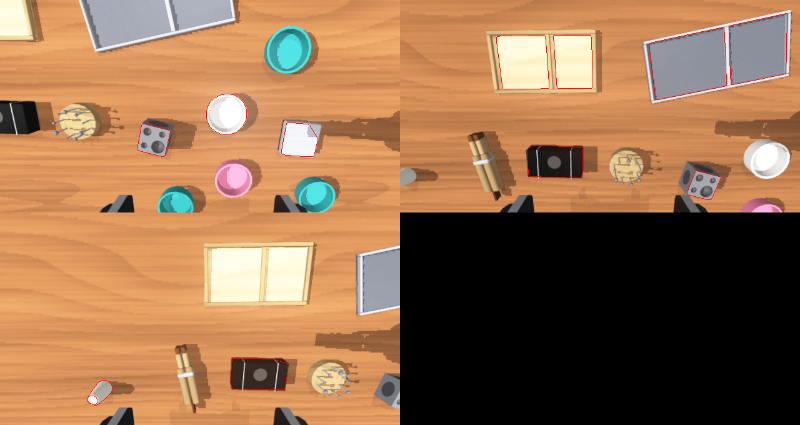

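Measured sizes agree with those given, so the positions hold. First is the charcoal.

```bash
python3 -c "
from h import *
plan((.48,.1145,.09,88.4),(.48,.1145,.006,88.4))"
```

```text
[-0.257, 0.364, 0.516] [0.001, 0.002, -1.97] rows 12.4
[-0.257, 0.364, 0.852] [0.001, 0.002, -1.97] rows 2.0
```

>>> {"name": "play_rows", "arguments": {"rows": [[[-0.257,0.364,0.3],[0,0,-0.98]],[[-0.257,0.364,0.3],[0,0,-0.98]],[[-0.257,0.364,0.3],[0,0,-0.98]],[[-0.257,0.364,0.3],[0,0,-0.98]],[[-0.257,0.364,0.3],[0,0,-0.98]],[[-0.257,0.364,0.3],[0,0,-0.98]]]}}

```text
time: 3.3
tool_pos: [0.4785, 0.1136, 0.1428]
tcp_rot: [2.923, 1.15, -0.004]
wrist_force: [-0.4, 0.2, 0.1]
width: 1.0
grip_force: 0.0
```

```bash
python3 -c "
from h import *
plan((.48,.1145,.09,88.4),(.48,.1145,.006,88.4))"
```

```text
[0.007, 0.002, 0.211] [-0.002, 0.002, -1.01] rows 6.4
[0.008, 0.002, 0.547] [-0.002, 0.002, -1.01] rows 2.0
```

>>> {"name": "play_rows", "arguments": {"rows": [[[0.005,0.002,0.2],[0,0,-0.99]],[[0.005,0.002,0.2],[0,0,-0.99]],[[0.005,0.002,0.2],[0,0,-0.99]],[[0.005,0.002,0.2],[0,0,-0.99]],[[0.005,0.002,0.2],[0,0,-0.99]],[[0.005,0.002,0.2],[0,0,-0.99]],[[0.005,0.002,0.2],[0,0,-0.99]],[[0.005,0.002,0.2],[0,0,-0.99]],[[0.005,0.002,0.2],[0,0,-0.99]]]}}

```text
time: 4.05
tool_pos: [0.4814, 0.1158, 0.0941]
tcp_rot: [2.275, 2.166, -0.0]
wrist_force: [-0.2, 0.6, 0.1]
width: 1.001
grip_force: 0.0
```

```bash
python3 -c "
from h import *
plan((.48,.1145,.006,88.4))
c=snap('w4');cv2.imwrite('pics/w4.png',cv2.resize(c['image'][:,:,::-1],(400,300)))"
```

```text
[-0.005, -0.005, 0.353] [0.0, 0.001, -0.027] rows 2.1
```

View pics/w4.png

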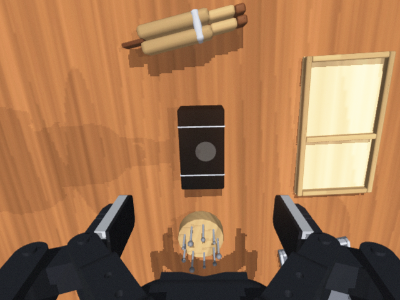

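The close view has the charcoal centred between the open fingers at (203,147) in half-scale pixels, so the pose holds.

>>> {"name": "play_rows", "arguments": {"rows": [[[-0.005,-0.005,0.15],[0,0,-0.027]],[[-0.005,-0.005,0.25],[0,0,-0.027]],[[-0.005,-0.005,0.32],[0,0,-0.027]],[[-0.005,-0.005,0.353],[0,0,-0.027]],[[-0.005,-0.005,0.353],[0,0,-0.027]],[[-0.005,-0.005,0.353],[0,0,-0.027]]]}}

```text
time: 4.6
tool_pos: [0.4802, 0.1163, 0.0059]
tcp_rot: [-2.249, -2.194, 0.0]
wrist_force: [0.3, -0.0, 0.7]
width: 1.0
grip_force: 0.0
```

>>> {"name": "play_rows", "arguments": {"rows": [[[0,0,0],[0,0,0]],[[0,0,0],[0,0,0]],[[0,0,0],[0,0,0]],[[0,0,0],[0,0,0]],[[0,0,0],[0,0,0]],[[0,0,0],[0,0,0]]], "claw": -1, "newtons": 30}}

```text
time: 5.1
tool_pos: [0.4803, 0.1166, 0.0061]
tcp_rot: [2.248, 2.194, 0.001]
wrist_force: [-0.5, -0.5, 0.4]
width: 0.141
grip_force: 0.0
```

```bash
python3 -c "
from h import *
s=bot.read_state();print(s['tool_pos'],s['width']*85,s['grip_force'])
z=s['tool_pos'][2]
plan((.48,.1145,.08,88.4),(.556,.009,.08,101.45),(.6325,-.0967,.08,101.45),(.6325,-.0967,z+.006,101.45))"
```

```text
[0.48028699 0.11664768 0.00612459] 12.024017857543603 0.0
[-0.009, -0.001, -0.296] [0.001, -0.0, 0.005] rows 1.8
[-0.423, 0.313, -0.295] [0.001, -0.0, -0.285] rows 3.1
[-0.838, 0.629, -0.295] [0.001, -0.0, -0.285] rows 3.1
[-0.839, 0.629, -0.024] [0.001, -0.0, -0.285] rows 1.6
```

```bash
python3 -c "
from h import *
c=snap('w5');d=snap('s5','side')
print(bot.read_state()['width'])
cv2.imwrite('pics/w5.png',np.hstack([cv2.resize(c['image'],(400,300)),d['image'][200:440,200:460][:,:,:].repeat(1,0) if 0 else cv2.resize(d['image'][180:380,180:447],(400,300))])[:,:,::-1])"
```

```text
0.004045986496032555
```

View pics/w5.png

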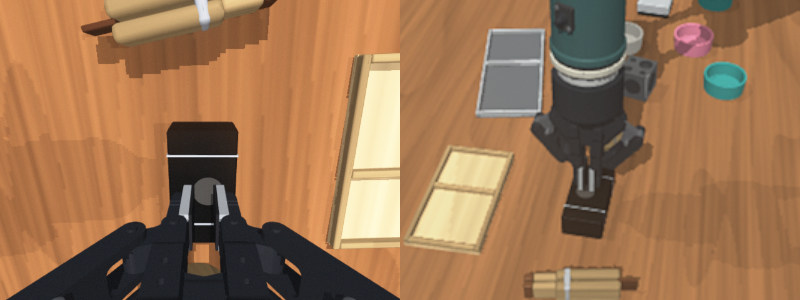

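The fingers closed over the block: width is 0 and grip force 0. In the wrist view the tips cut off at about (205,187) half-scale, well behind where the stated TCP would be. I'll measure the true tip height from the two fixed cameras.

```bash
python3 -c "
from h import *
def proj(p,c):
    q=np.linalg.inv(c['T'])@np.r_[p,1]; q=c['K']@q[:3]; return q[:2]/q[2]
s=bot.read_state();tp=s['tool_pos'];print(tp)
out=[]
for n in('scene','side'):
    c=snap(n+'6',n); u=proj(tp,c); print(n,[proj(tp+[0,0,h],c).round(1).tolist() for h in(0,.045)])
    x0,y0=(u-[50,75]).astype(int); print(x0,y0); out.append(cv2.resize(c['image'][y0:y0+120,x0:x0+80],(400,600),interpolation=cv2.INTER_CUBIC))
cv2.imwrite('pics/z6.png',np.hstack(out)[:,:,::-1])"
```

```text
[0.48003372 0.1166006  0.00584309]
scene [[351.7, 237.2], [352.6, 222.3]]
301 162
side [[304.6, 317.7], [304.7, 300.6]]
254 242
```

View pics/z6.png

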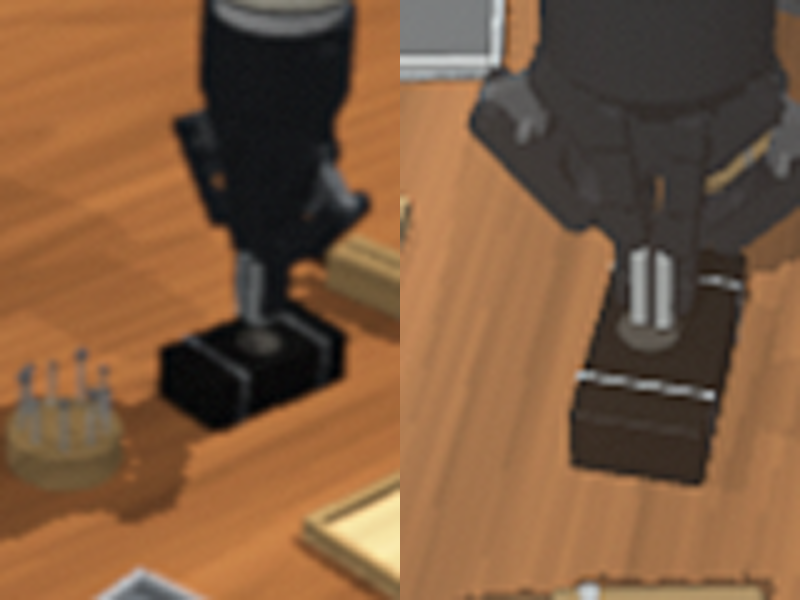

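Both fixed views put the shut tips at z ≈ 0.033–0.037 (scene ~(352,227), side ~(304,308)), about 29 mm above the reported TCP. The block hasn't moved. I'll calibrate this by touching its 30 mm top gently.

>>> {"name": "play_rows", "arguments": {"rows": [[[0,0,0.008],[0,0,0]],[[0,0,0.008],[0,0,0]],[[0,0,0.008],[0,0,0]]]}}

```text
time: 5.55
tool_pos: [0.4797, 0.1165, 0.0034]
tcp_rot: [-2.248, -2.194, 0.001]
wrist_force: [-0.8, -0.1, 0.1]
width: 0.0
grip_force: 0.0
```

>>> {"name": "play_rows", "arguments": {"rows": [[[0,0,0.004],[0,0,0]],[[0,0,0.004],[0,0,0]],[[0,0,0.004],[0,0,0]]]}}

```text
time: 5.8
tool_pos: [0.4799, 0.1166, 0.0026]
tcp_rot: [-2.248, -2.194, 0.0]
wrist_force: [-0.2, -0.3, -0.4]
width: -0.003
grip_force: 0.0
```

>>> {"name": "play_rows", "arguments": {"rows": [[[0,0,0.004],[0,0,0]],[[0,0,0.004],[0,0,0]],[[0,0,0.004],[0,0,0]]]}}

```text
time: 6.05
tool_pos: [0.48, 0.1165, 0.0017]
tcp_rot: [-2.248, -2.194, 0.0]
wrist_force: [-0.5, -0.4, -0.6]
width: -0.003
grip_force: 0.0
```

>>> {"name": "play_rows", "arguments": {"rows": [[[0,0,0.006],[0,0,0]],[[0,0,0.006],[0,0,0]],[[0,0,0.006],[0,0,0]]]}}

```text
time: 6.3
tool_pos: [0.4799, 0.1165, 0.0001]
tcp_rot: [-2.248, -2.195, 0.0]
wrist_force: [0.4, -0.0, 0.3]
width: -0.001
grip_force: 0.0
```

>>> {"name": "play_rows", "arguments": {"rows": [[[0,0,0.005],[0,0,0]],[[0,0,0.005],[0,0,0]],[[0,0,0.005],[0,0,0]]]}}

```text
time: 6.55
tool_pos: [0.4799, 0.1165, -0.0011]
tcp_rot: [-2.248, -2.194, 0.0]
wrist_force: [0.2, 0.8, -0.6]
width: -0.004
grip_force: 0.0
```

>>> {"name": "play_rows", "arguments": {"rows": [[[0,0,0.005],[0,0,0]],[[0,0,0.005],[0,0,0]],[[0,0,0.005],[0,0,0]]]}}

```text
time: 6.8
tool_pos: [0.4799, 0.1165, -0.0024]
tcp_rot: [-2.248, -2.194, 0.0]
wrist_force: [-0.1, 0.1, -0.5]
width: 0.0
grip_force: 0.0
```

>>> {"name": "play_rows", "arguments": {"rows": [[[0,0,0.008],[0,0,0]],[[0,0,0.008],[0,0,0]],[[0,0,0.008],[0,0,0]]]}}

```text
time: 7.05
tool_pos: [0.4798, 0.1165, -0.0045]
tcp_rot: [-2.248, -2.194, 0.001]
wrist_force: [-0.5, 0.1, -0.3]
width: 0.002
grip_force: 0.0
```

>>> {"name": "play_rows", "arguments": {"rows": [[[0,0,0.006],[0,0,0]],[[0,0,0.006],[0,0,0]],[[0,0,0.006],[0,0,0]]]}}

```text
time: 7.3
tool_pos: [0.4799, 0.1165, -0.0059]
tcp_rot: [-2.248, -2.194, 0.0]
wrist_force: [0.6, -0.0, 0.7]
width: -0.002
grip_force: 0.0
```

>>> {"name": "play_rows", "arguments": {"rows": [[[0,0,0.006],[0,0,0]],[[0,0,0.006],[0,0,0]],[[0,0,0.006],[0,0,0]]]}}

```text
time: 7.55
tool_pos: [0.4804, 0.1166, -0.0067]
tcp_rot: [2.248, 2.194, 0.001]
wrist_force: [-1.1, -0.0, 5.2]
width: -0.001
grip_force: 2.5
```

```bash
python3 -c "
from h import *
s=bot.read_state();tp=s['tool_pos'];print(tp,s['q'])
out=[]
for n,o in(('scene',(301,162)),('side',(254,242))):
    c=snap(n+'7',n);x0,y0=o; out.append(cv2.resize(c['image'][y0+20:y0+110,x0:x0+80],(400,450),interpolation=cv2.INTER_CUBIC))
cv2.imwrite('pics/z7.png',np.hstack(out)[:,:,::-1]); snap('w7')"
```

```text
[ 0.48035833  0.11661405 -0.0067385 ] [ 1.87767894e-01  1.45683002e-01  2.15985064e+00 -8.55028758e-06
  8.35613527e-01  2.11867774e-01]
```

View pics/z7.png

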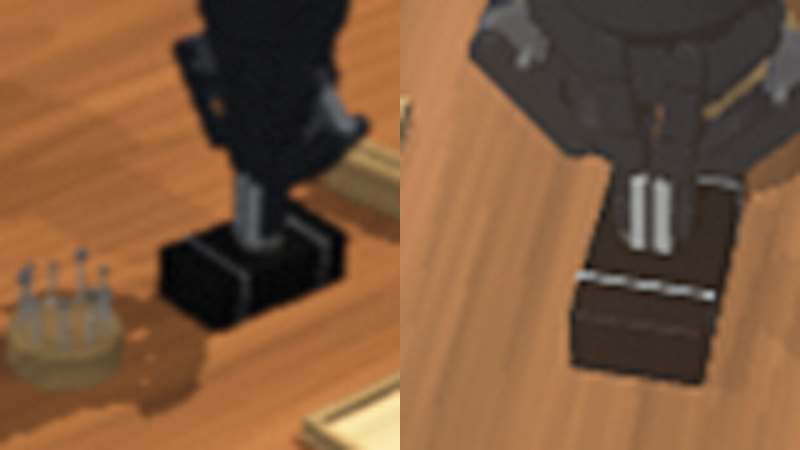

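Contact at TCP z = −0.0066 on the 30 mm top means the shut tips sit 36.5 mm behind the reported TCP. I'll allow for that from here on: back up, open, and go down to the corrected height.

>>> {"name": "play_rows", "arguments": {"rows": [[[0,0,-0.1],[0,0,0]],[[0,0,-0.1],[0,0,0]],[[0,0,-0.1],[0,0,0]],[[0,0,-0.1],[0,0,0]],[[0,0,-0.1],[0,0,0]],[[0,0,-0.1],[0,0,0]],[[0,0,-0.1],[0,0,0]]], "claw": 1}}

```text
time: 8.28
tool_pos: [0.4793, 0.1164, 0.0169]
tcp_rot: [-2.247, -2.194, 0.002]
wrist_force: [0.1, -0.8, -0.1]
width: 0.977
grip_force: 0.0
```

```bash
python3 -c "
from h import *
print(bot.read_state()['width'])
plan((.48,.1145,-.029,88.4))"
```

```text
0.9772571822662388
[-0.008, 0.003, 0.184] [-0.002, 0.0, 0.005] rows 1.1
```

>>> {"name": "play_rows", "arguments": {"rows": [[[-0.008,0.003,0.09],[0,0,0.005]],[[-0.008,0.003,0.16],[0,0,0.005]],[[-0.008,0.003,0.184],[0,0,0.005]],[[-0.008,0.003,0.184],[0,0,0.005]],[[-0.008,0.003,0.184],[0,0,0.005]]]}}

```text
time: 8.7
tool_pos: [0.4803, 0.1145, -0.0286]
tcp_rot: [-2.252, -2.19, 0.002]
wrist_force: [-0.3, -0.1, 0.1]
width: 1.001
grip_force: 0.0
```

>>> {"name": "play_rows", "arguments": {"rows": [[[0,0,0],[0,0,0]],[[0,0,0],[0,0,0]],[[0,0,0],[0,0,0]],[[0,0,0],[0,0,0]],[[0,0,0],[0,0,0]],[[0,0,0],[0,0,0]]], "claw": -1, "newtons": 35}}

```text
time: 9.2
tool_pos: [0.4819, 0.1148, -0.0272]
tcp_rot: [2.252, 2.189, 0.003]
wrist_force: [-1.4, 0.2, 6.2]
width: 0.557
grip_force: 37.7
```

```bash
python3 -c "
from h import *
s=bot.read_state();print(s['tool_pos'],s['width']*85,s['grip_force'])
plan((.48,.1145,.02,88.4),(.556,.009,.02,95),(.6325,-.0967,.02,101.45),(.6325,-.0967,s['tool_pos'][2]+.006,101.45))"
```

```text
[ 0.48185902  0.11479689 -0.0271574 ] 47.31154026175368 37.73978233337402
[-0.001, -0.007, -0.189] [0.003, -0.001, -0.0] rows 1.1
[-0.415, 0.309, -0.188] [0.003, -0.0, -0.147] rows 3.1
[-0.829, 0.626, -0.188] [0.003, -0.0, -0.29] rows 3.1
[-0.829, 0.626, -0.023] [0.003, -0.0, -0.29] rows 1.0
```

Gripped at 47.3 mm width. Lift and carry.

>>> {"name": "play_rows", "arguments": {"rows": [[[0,0,-0.1],[0,0,0]],[[-0.001,-0.007,-0.2],[0,0,0]],[[-0.2,0.15,-0.2],[0,0,-0.07]],[[-0.415,0.309,-0.2],[0,0,-0.147]],[[-0.6,0.45,-0.2],[0,0,-0.2]],[[-0.75,0.57,-0.2],[0,0,-0.27]],[[-0.829,0.626,-0.19],[0,0,-0.29]],[[-0.829,0.626,-0.19],[0,0,-0.29]],[[-0.829,0.626,-0.19],[0,0,-0.29]],[[-0.829,0.626,-0.19],[0,0,-0.29]]]}}

```text
time: 10.03
tool_pos: [0.6333, -0.1002, 0.0191]
tcp_rot: [1.992, 2.427, 0.001]
wrist_force: [-1.0, 0.7, -0.5]
width: 0.553
grip_force: 37.0
```

```bash
python3 -c "
from h import *
s=bot.read_state();print(s['width']*85,s['grip_force'])
plan((.6325,-.0967,-.022,101.45))
c=snap('w8');cv2.imwrite('pics/w8.png',cv2.resize(c['image'][:,:,::-1],(400,300)))"
```

```text
46.987843700043065 36.99034810066223
[0.015, -0.001, 0.164] [0.002, 0.001, -0.005] rows 1.0
```

View pics/w8.png

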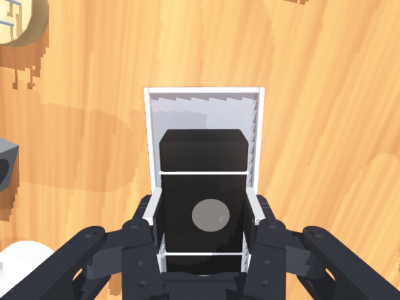

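The charcoal is held square and lined up over the long compartment. Lowering.

>>> {"name": "play_rows", "arguments": {"rows": [[[0.012,0,0.06],[0,0,0]],[[0.012,0,0.11],[0,0,0]],[[0.012,0,0.14],[0,0,0]],[[0.012,0,0.155],[0,0,0]],[[0.012,0,0.164],[0,0,0]],[[0.012,0,0.166],[0,0,0]],[[0.012,0,0.166],[0,0,0]]]}}

```text
time: 10.67
tool_pos: [0.6311, -0.0938, -0.022]
tcp_rot: [1.988, 2.432, 0.0]
wrist_force: [-0.6, 0.4, -0.0]
width: 0.555
grip_force: 37.0
```

>>> {"name": "play_rows", "arguments": {"rows": [[[0,0,0.004],[0,0,0]],[[0,0,0.004],[0,0,0]],[[0,0,0.004],[0,0,0]]]}}

```text
time: 10.92
tool_pos: [0.6312, -0.0942, -0.0229]
tcp_rot: [1.988, 2.431, 0.001]
wrist_force: [0.1, 0.0, -1.1]
width: 0.551
grip_force: 37.0
```

>>> {"name": "play_rows", "arguments": {"rows": [[[0,0,0.004],[0,0,0]],[[0,0,0.004],[0,0,0]],[[0,0,0.004],[0,0,0]]]}}

```text
time: 11.17
tool_pos: [0.6312, -0.0942, -0.0231]
tcp_rot: [1.989, 2.431, 0.001]
wrist_force: [-2.8, 0.8, 4.9]
width: 0.55
grip_force: 37.8
```

>>> {"name": "play_rows", "arguments": {"rows": [[[0,0,0],[0,0,0]],[[0,0,0],[0,0,0]],[[0,0,0],[0,0,0]],[[0,0,0],[0,0,0]]], "claw": 1}}

```text
time: 11.5
tool_pos: [0.6307, -0.0941, -0.0245]
tcp_rot: [-1.989, -2.432, 0.0]
wrist_force: [0.2, 0.2, -0.2]
width: 1.0
grip_force: 0.0
```

```bash
python3 -c "
from h import *
s=bot.read_state();print(s['width'])
plan((.6325,-.0967,.05,101.45),(.54,-.24,.05,56.7),(.442,-.3594,.05,12))"
```

```text
1.000018877637435
[-0.012, 0.005, -0.298] [-0.0, -0.0, -0.0] rows 1.8
[-0.5, -0.471, -0.298] [-0.0, 0.0, 0.994] rows 6.2
[-0.89, -0.95, -0.298] [-0.0, 0.0, 1.988] rows 6.2
```

>>> {"name": "play_rows", "arguments": {"rows": [[[0,0,-0.15],[0,0,0]],[[0,0,-0.298],[0,0,0.1]],[[-0.1,-0.1,-0.298],[0,0,0.994]],[[-0.89,-0.95,-0.298],[0,0,0.994]],[[-0.89,-0.95,-0.298],[0,0,0.994]],[[-0.89,-0.95,-0.298],[0,0,0.994]],[[-0.89,-0.95,-0.298],[0,0,0.994]],[[-0.89,-0.95,-0.298],[0,0,0.994]],[[-0.89,-0.95,-0.298],[0,0,0.994]],[[-0.89,-0.95,-0.298],[0,0,0.994]],[[-0.89,-0.95,-0.298],[0,0,0.994]],[[-0.89,-0.95,-0.298],[0,0,0.994]]]}}

```text
time: 12.5
tool_pos: [0.4408, -0.361, 0.0502]
tcp_rot: [2.768, 1.486, 0.0]
wrist_force: [-0.3, 0.8, 0.2]
width: 1.001
grip_force: 0.0
```

>>> {"name": "play_rows", "arguments": {"rows": [[[0,0,0],[0,0,1]],[[0,0,0],[0,0,1]],[[0,0,0],[0,0,1]],[[0,0,0],[0,0,1]],[[0,0,0],[0,0,1]],[[0,0,0],[0,0,1]],[[0,0,0],[0,0,1]],[[0,0,0],[0,0,1]],[[0,0,0],[0,0,1]]]}}

```text
time: 13.25
tool_pos: [0.4429, -0.3581, 0.0501]
tcp_rot: [-3.124, -0.325, -0.0]
wrist_force: [-0.7, -0.2, -0.5]
width: 1.0
grip_force: 0.0
```

```bash
python3 -c "
from h import *
plan((.4425,-.3595,.02,-4.3),(.4425,-.3595,-.0325,-4.3))"
```

```text
[-0.003, 0.005, 0.12] [-0.001, 0.0, 0.36] rows 2.3
[-0.003, 0.005, 0.33] [-0.001, 0.0, 0.36] rows 1.3
```

>>> {"name": "play_rows", "arguments": {"rows": [[[-0.003,0.005,0.12],[0,0,0.36]],[[-0.003,0.005,0.12],[0,0,0.36]],[[-0.003,0.005,0.12],[0,0,0.36]],[[-0.003,0.005,0.12],[0,0,0.36]],[[-0.003,0.005,0.2],[0,0,0.36]],[[-0.003,0.005,0.28],[0,0,0.36]],[[-0.003,0.005,0.326],[0,0,0.36]],[[-0.003,0.005,0.326],[0,0,0.36]],[[-0.003,0.005,0.326],[0,0,0.36]]]}}

```text
time: 14.0
tool_pos: [0.4412, -0.36, -0.0318]
tcp_rot: [-3.138, 0.121, 0.002]
wrist_force: [0.2, -0.5, 0.3]
width: 1.002
grip_force: 0.0
```

>>> {"name": "play_rows", "arguments": {"rows": [[[0,0,0],[0,0,0]],[[0,0,0],[0,0,0]],[[0,0,0],[0,0,0]],[[0,0,0],[0,0,0]],[[0,0,0],[0,0,0]],[[0,0,0],[0,0,0]]], "claw": -1, "newtons": 70}}

```text
time: 14.5
tool_pos: [0.443, -0.3617, -0.0294]
tcp_rot: [3.137, -0.123, 0.004]
wrist_force: [0.4, 1.3, 5.7]
width: 0.635
grip_force: 77.7
```

```bash
python3 -c "
from h import *
s=bot.read_state();print(s['tool_pos'],s['width']*85,s['grip_force'])
plan((.4425,-.3595,.03,-4.3),(.53,-.18,.03,39))"
```

```text
[ 0.44301755 -0.36170906 -0.02940757] 53.95750044672844 77.74510145187378
[-0.002, -0.008, -0.238] [0.002, -0.003, -0.004] rows 1.4
[0.291, -0.751, -0.238] [0.003, -0.002, -0.966] rows 6.0
```

>>> {"name": "play_rows", "arguments": {"rows": [[[0,0,-0.1],[0,0,0]],[[0,0,-0.24],[0,0,0]],[[0.15,-0.4,-0.25],[0,0,-0.966]],[[0.291,-0.751,-0.25],[0,0,-0.966]],[[0.291,-0.751,-0.25],[0,0,-0.966]],[[0.291,-0.751,-0.25],[0,0,-0.966]],[[0.291,-0.751,-0.25],[0,0,-0.966]],[[0.291,-0.751,-0.25],[0,0,-0.966]],[[0.291,-0.751,-0.25],[0,0,-0.966]],[[0.291,-0.751,-0.25],[0,0,-0.966]]]}}

```text
time: 15.33
tool_pos: [0.5278, -0.1785, 0.0303]
tcp_rot: [-2.961, -1.046, 0.003]
wrist_force: [-1.4, -0.9, -5.5]
width: 0.632
grip_force: 77.3
```

```bash
python3 -c "
from h import *
s=bot.read_state();print(s['tool_pos'],s['width']*85,s['grip_force'])
plan((.60,.04,.03,83),)"
```

```text
[ 0.52778257 -0.17854696  0.0302775 ] 53.71983492652887 77.33887910842896
[0.774, -0.499, 0.001] [-0.003, 0.001, -0.98] rows 6.2
```

>>> {"name": "play_rows", "arguments": {"rows": [[[0.774,-0.499,0],[0,0,-0.98]],[[0.774,-0.499,0],[0,0,-0.98]],[[0.774,-0.499,0],[0,0,-0.98]],[[0.774,-0.499,0],[0,0,-0.98]],[[0.774,-0.499,0],[0,0,-0.98]],[[0.774,-0.499,0],[0,0,-0.98]],[[0.774,-0.499,0],[0,0,-0.98]],[[0.774,-0.499,0],[0,0,-0.98]],[[0.774,-0.499,0],[0,0,-0.98]]]}}

```text
time: 16.08
tool_pos: [0.5998, 0.038, 0.0305]
tcp_rot: [-2.355, -2.078, 0.003]
wrist_force: [-0.1, -0.6, -6.2]
width: 0.634
grip_force: 77.3
```

```bash
python3 -c "
from h import *
plan((.6349,.1571,.03,90.7))"
```

```text
[0.49, 0.08, 0.001] [-0.002, 0.001, -0.175] rows 3.0
```

>>> {"name": "play_rows", "arguments": {"rows": [[[0.49,0.08,0],[0,0,-0.175]],[[0.49,0.08,0],[0,0,-0.175]],[[0.49,0.08,0],[0,0,-0.175]],[[0.49,0.08,0],[0,0,-0.175]],[[0.49,0.08,0],[0,0,-0.175]],[[0.49,0.08,0.08],[0,0,-0.175]],[[0.49,0.08,0.14],[0,0,-0.175]],[[0.49,0.08,0.18],[0,0,-0.175]],[[0.49,0.08,0.2],[0,0,-0.175]],[[0.49,0.08,0.204],[0,0,-0.175]],[[0.49,0.08,0.204],[0,0,-0.175]]]}}

```text
time: 17.0
tool_pos: [0.6351, 0.1575, -0.0201]
tcp_rot: [-2.204, -2.238, 0.001]
wrist_force: [-0.1, -0.3, -5.7]
width: 0.631
grip_force: 77.2
```

```bash
python3 -c "
from h import *
plan((.6349,.1571,-.025,90.7))
c=snap('w9');cv2.imwrite('pics/w9.png',cv2.resize(c['image'][:,:,::-1],(400,300)))"
```

```text
[-0.002, -0.001, 0.02] [-0.001, 0.0, 0.004] rows 0.1
```

View pics/w9.png

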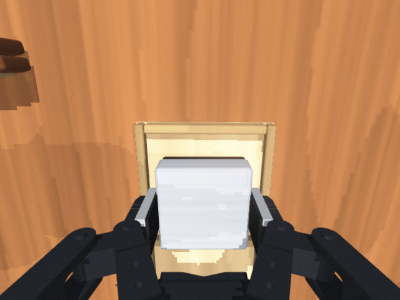

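The bench block is held square over the larger compartment and within its walls. Lower in small steps.

>>> {"name": "play_rows", "arguments": {"rows": [[[0,0,0.01],[0,0,0]],[[0,0,0.018],[0,0,0]],[[0,0,0.018],[0,0,0]],[[0,0,0.018],[0,0,0]]]}}

```text
time: 17.38
tool_pos: [0.6355, 0.1589, -0.0241]
tcp_rot: [2.203, 2.24, 0.0]
wrist_force: [-0.2, -0.1, -5.7]
width: 0.635
grip_force: 77.4
```

>>> {"name": "play_rows", "arguments": {"rows": [[[0,0,0.004],[0,0,0]],[[0,0,0.004],[0,0,0]],[[0,0,0.004],[0,0,0]]]}}

```text
time: 17.63
tool_pos: [0.6353, 0.1588, -0.0253]
tcp_rot: [-2.203, -2.24, 0.0]
wrist_force: [-0.4, -0.0, -5.0]
width: 0.639
grip_force: 77.4
```

>>> {"name": "play_rows", "arguments": {"rows": [[[0,0,0.004],[0,0,0]],[[0,0,0.004],[0,0,0]],[[0,0,0.004],[0,0,0]]]}}

```text
time: 17.88
tool_pos: [0.6354, 0.1588, -0.0254]
tcp_rot: [-2.203, -2.24, -0.0]
wrist_force: [-4.0, -0.4, 4.0]
width: 0.639
grip_force: 78.3
```

>>> {"name": "play_rows", "arguments": {"rows": [[[0,0,0.003],[0,0,0]],[[0,0,0.003],[0,0,0]],[[0,0,0.003],[0,0,0]]]}}

```text
time: 18.13
tool_pos: [0.6355, 0.1589, -0.0254]
tcp_rot: [-2.203, -2.24, -0.0]
wrist_force: [-6.4, -0.3, 8.5]
width: 0.635
grip_force: 78.8
```

Contact. Release, and plan the cube (tip at about 15 mm).

>>> {"name": "play_rows", "arguments": {"rows": [[[0,0,0],[0,0,0]],[[0,0,0],[0,0,0]],[[0,0,0],[0,0,0]],[[0,0,0],[0,0,0]]], "claw": 1}}

```text
time: 18.47
tool_pos: [0.6362, 0.1589, -0.0267]
tcp_rot: [2.202, 2.239, 0.002]
wrist_force: [-0.1, -0.5, 0.5]
width: 0.998
grip_force: 0.0
```

```bash
python3 -c "
from h import *
s=bot.read_state();print(s['width'],s['tool_pos'])
plan((.6349,.1571,.05,90.7),(.447,-.09,.05,75.5))"
```

```text
0.9975533130885418 [ 0.63617128  0.15886896 -0.02674912]
[-0.007, -0.005, -0.307] [0.002, -0.0, 0.006] rows 1.8
[-0.983, -0.773, -0.308] [0.002, -0.001, 0.344] rows 7.4
```

>>> {"name": "play_rows", "arguments": {"rows": [[[0,0,-0.15],[0,0,0]],[[0,0,-0.307],[0,0,0]],[[-0.12,-0.1,-0.307],[0,0,0.344]],[[-0.983,-0.773,-0.307],[0,0,0.344]],[[-0.983,-0.773,-0.307],[0,0,0.344]],[[-0.983,-0.773,-0.307],[0,0,0.344]],[[-0.983,-0.773,-0.307],[0,0,0.344]],[[-0.983,-0.773,-0.307],[0,0,0.344]],[[-0.983,-0.773,-0.307],[0,0,0.344]],[[-0.983,-0.773,-0.307],[0,0,0.344]],[[-0.983,-0.773,-0.307],[0,0,0.344]],[[-0.983,-0.773,-0.307],[0,0,0.344]]]}}

```text
time: 19.47
tool_pos: [0.446, -0.0912, 0.05]
tcp_rot: [2.487, 1.919, 0.001]
wrist_force: [0.3, -1.0, 0.1]
width: 1.002
grip_force: 0.0
```

```bash
python3 -c "
from h import *
plan((.447,-.128,.05,75.5),(.447,-.128,-.0265,75.5))"
```

```text
[-0.141, 0.041, -0.0] [0.001, -0.0, -0.004] rows 0.9
[-0.141, 0.041, 0.306] [0.001, -0.0, -0.004] rows 1.8
```

>>> {"name": "play_rows", "arguments": {"rows": [[[-0.141,0.041,0],[0,0,0]],[[-0.141,0.041,0],[0,0,0]],[[-0.141,0.041,0],[0,0,0]],[[-0.141,0.041,0.1],[0,0,0]],[[-0.141,0.041,0.2],[0,0,0]],[[-0.141,0.041,0.28],[0,0,0]],[[-0.141,0.041,0.306],[0,0,0]],[[-0.141,0.041,0.306],[0,0,0]],[[-0.141,0.041,0.306],[0,0,0]]]}}

```text
time: 20.22
tool_pos: [0.4478, -0.1261, -0.0267]
tcp_rot: [-2.483, -1.924, 0.0]
wrist_force: [-0.1, -0.1, 0.0]
width: 0.994
grip_force: 0.0
```

>>> {"name": "play_rows", "arguments": {"rows": [[[0,0,0],[0,0,0]],[[0,0,0],[0,0,0]],[[0,0,0],[0,0,0]],[[0,0,0],[0,0,0]],[[0,0,0],[0,0,0]],[[0,0,0],[0,0,0]]], "claw": -1, "newtons": 80}}

```text
time: 20.72
tool_pos: [0.4485, -0.1273, -0.0254]
tcp_rot: [2.483, 1.922, 0.002]
wrist_force: [-0.4, 1.0, 5.0]
width: 0.501
grip_force: 82.8
```

```bash
python3 -c "
from h import *
s=bot.read_state();print(s['tool_pos'],s['width']*85,s['grip_force'])
plan((.447,-.128,.06,75.5),(.6359,.0799,.06,90.7))"
```

```text
[ 0.44852828 -0.1272707  -0.02537582] 42.623527221211404 82.80761361122131
[-0.004, -0.004, -0.342] [0.003, -0.0, -0.001] rows 2.0
[0.99, 0.518, -0.34] [0.003, 0.0, -0.339] rows 6.7
```

>>> {"name": "play_rows", "arguments": {"rows": [[[0,0,-0.12],[0,0,0]],[[0,0,-0.26],[0,0,0]],[[0,0,-0.345],[0,0,0]],[[0.1,0.05,-0.345],[0,0,-0.05]],[[0.99,0.518,-0.345],[0,0,-0.339]],[[0.99,0.518,-0.345],[0,0,-0.339]],[[0.99,0.518,-0.345],[0,0,-0.339]],[[0.99,0.518,-0.345],[0,0,-0.339]],[[0.99,0.518,-0.345],[0,0,-0.339]],[[0.99,0.518,-0.345],[0,0,-0.339]],[[0.99,0.518,-0.345],[0,0,-0.339]],[[0.99,0.518,-0.345],[0,0,-0.339]],[[0.99,0.518,-0.345],[0,0,-0.339]],[[0.99,0.518,-0.345],[0,0,-0.339]]]}}

```text
time: 21.88
tool_pos: [0.6329, 0.0793, 0.0584]
tcp_rot: [-2.207, -2.234, 0.004]
wrist_force: [-0.8, -1.2, -4.2]
width: 0.504
grip_force: 84.2
```

```bash
python3 -c "
from h import *
s=bot.read_state();print(s['width']*85)
plan((.6359,.079,-.0204,90.7))"
```

```text
42.82266695444036
[-0.001, 0.013, 0.315] [-0.004, 0.001, 0.0] rows 1.9
```

>>> {"name": "play_rows", "arguments": {"rows": [[[0,0.012,0.1],[0,0,0]],[[0,0.012,0.2],[0,0,0]],[[0,0.012,0.26],[0,0,0]],[[0,0.012,0.29],[0,0,0]],[[0,0.012,0.305],[0,0,0]],[[0,0.012,0.312],[0,0,0]],[[0,0.012,0.315],[0,0,0]],[[0,0.012,0.315],[0,0,0]]]}}

```text
time: 22.55
tool_pos: [0.6389, 0.0801, -0.0179]
tcp_rot: [2.207, 2.234, 0.003]
wrist_force: [-0.1, -0.0, -3.5]
width: 0.498
grip_force: 84.1
```

>>> {"name": "play_rows", "arguments": {"rows": [[[0,0,0.004],[0,0,0]],[[0,0,0.004],[0,0,0]],[[0,0,0.004],[0,0,0]]]}}

```text
time: 22.8
tool_pos: [0.6383, 0.0804, -0.0196]
tcp_rot: [2.206, 2.235, 0.001]
wrist_force: [0.1, 0.8, -4.5]
width: 0.504
grip_force: 84.1
```

>>> {"name": "play_rows", "arguments": {"rows": [[[0,0,0.003],[0,0,0]],[[0,0,0.003],[0,0,0]],[[0,0,0.003],[0,0,0]]]}}

```text
time: 23.05
tool_pos: [0.6377, 0.0803, -0.0211]
tcp_rot: [-2.207, -2.236, 0.0]
wrist_force: [0.2, -0.9, -3.4]
width: 0.508
grip_force: 84.1
```

>>> {"name": "play_rows", "arguments": {"rows": [[[0,0,0.003],[0,0,0]],[[0,0,0.003],[0,0,0]],[[0,0,0.003],[0,0,0]]]}}

```text
time: 23.3
tool_pos: [0.6379, 0.0803, -0.0213]
tcp_rot: [2.207, 2.236, 0.0]
wrist_force: [-2.3, 0.0, -0.9]
width: 0.501
grip_force: 84.6
```

>>> {"name": "play_rows", "arguments": {"rows": [[[0,0,0.003],[0,0,0]],[[0,0,0.003],[0,0,0]],[[0,0,0.003],[0,0,0]]]}}

```text
time: 23.55
tool_pos: [0.6379, 0.0803, -0.0213]
tcp_rot: [-2.207, -2.236, -0.0]
wrist_force: [-4.9, -0.2, 4.8]
width: 0.501
grip_force: 85.5
```

>>> {"name": "play_rows", "arguments": {"rows": [[[0,0,0],[0,0,0]],[[0,0,0],[0,0,0]],[[0,0,0],[0,0,0]],[[0,0,0],[0,0,0]]], "claw": 1}}

```text
time: 23.88
tool_pos: [0.6383, 0.0803, -0.0223]
tcp_rot: [2.207, 2.235, 0.001]
wrist_force: [-0.4, -0.2, -0.0]
width: 0.997
grip_force: 0.0
```

```bash
python3 -c "
from h import *
s=bot.read_state();print(s['width'],s['tool_pos'])
plan((.6349,.08,.06,90.7),(.5,-.16,.06,48))"
```

```text
0.9969157742337942 [ 0.6383375   0.08027018 -0.0223172 ]
[-0.001, -0.013, -0.329] [0.001, -0.0, 0.001] rows 2.0
[-0.954, -0.565, -0.33] [0.001, -0.0, 0.95] rows 6.6
```

>>> {"name": "play_rows", "arguments": {"rows": [[[0,0,-0.15],[0,0,0]],[[0,0,-0.3],[0,0,0]],[[-0.12,-0.07,-0.33],[0,0,0.95]],[[-0.954,-0.565,-0.33],[0,0,0.95]],[[-0.954,-0.565,-0.33],[0,0,0.95]],[[-0.954,-0.565,-0.33],[0,0,0.95]],[[-0.954,-0.565,-0.33],[0,0,0.95]],[[-0.954,-0.565,-0.33],[0,0,0.95]],[[-0.954,-0.565,-0.33],[0,0,0.95]],[[-0.954,-0.565,-0.33],[0,0,0.95]],[[-0.954,-0.565,-0.33],[0,0,0.95]],[[-0.954,-0.565,-0.33],[0,0,0.95]]]}}

```text
time: 24.88
tool_pos: [0.5001, -0.16, 0.0602]
tcp_rot: [2.87, 1.276, 0.002]
wrist_force: [0.3, -0.1, -0.2]
width: 1.0
grip_force: 0.0
```

```bash
python3 -c "
from h import *
plan((.4835,-.2397,.06,45),(.4835,-.2397,-.034,45))"
```

```text
[-0.281, 0.164, 0.001] [0.001, -0.001, 0.065] rows 2.0
[-0.281, 0.164, 0.377] [0.001, -0.001, 0.065] rows 2.3
```

>>> {"name": "play_rows", "arguments": {"rows": [[[-0.281,0.164,0],[0,0,0.065]],[[-0.281,0.164,0],[0,0,0.065]],[[-0.281,0.164,0],[0,0,0.065]],[[-0.281,0.164,0],[0,0,0.065]],[[-0.281,0.164,0],[0,0,0.065]],[[-0.281,0.164,0.12],[0,0,0.065]],[[-0.281,0.164,0.2],[0,0,0.065]]]}}

```text
time: 25.47
tool_pos: [0.4847, -0.2382, 0.0099]
tcp_rot: [2.899, 1.207, 0.003]
wrist_force: [0.1, -0.2, -0.3]
width: 1.002
grip_force: 0.0
```

```bash
python3 -c "
from h import *
c=snap('w10');cv2.imwrite('pics/w10.png',cv2.resize(c['image'][:,:,::-1],(400,300)))
plan((.4835,-.2397,-.034,45))"
```

```text
[-0.002, 0.02, 0.156] [-0.008, 0.002, 0.005] rows 0.9
```

View pics/w10.png

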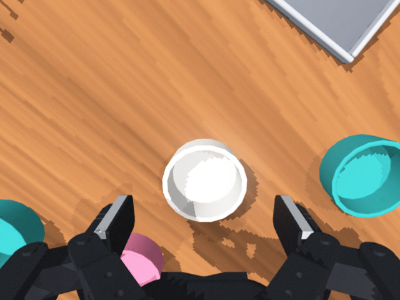

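The dish rim is centred at about (204,181) half-scale between the fingers, as predicted, and the pink dish is clear. Descending.

>>> {"name": "play_rows", "arguments": {"rows": [[[-0.002,0.012,0.08],[0,0,0]],[[-0.002,0.012,0.14],[0,0,0]],[[-0.002,0.012,0.158],[0,0,0]],[[-0.002,0.012,0.158],[0,0,0]],[[-0.002,0.012,0.158],[0,0,0]]]}}

```text
time: 25.93
tool_pos: [0.4853, -0.2413, -0.0291]
tcp_rot: [-2.901, -1.206, 0.0]
wrist_force: [0.3, -0.7, 0.6]
width: 0.997
grip_force: 0.0
```

>>> {"name": "play_rows", "arguments": {"rows": [[[0,0,0],[0,0,0]],[[0,0,0],[0,0,0]],[[0,0,0],[0,0,0]],[[0,0,0],[0,0,0]],[[0,0,0],[0,0,0]],[[0,0,0],[0,0,0]]], "claw": -1, "newtons": 35}}

```text
time: 26.43
tool_pos: [0.4859, -0.2423, -0.0275]
tcp_rot: [2.901, 1.203, 0.003]
wrist_force: [-1.1, 2.5, 6.7]
width: 0.72
grip_force: 37.0
```

```bash
python3 -c "
from h import *
s=bot.read_state();print(s['tool_pos'],s['width']*85,s['grip_force'])
plan((.4835,-.2397,.02,45),(.6533,-.1994,.02,86))"
```

```text
[ 0.48587498 -0.24233587 -0.02753601] 61.22377154915134 37.028043831232935
[0.001, -0.014, -0.19] [0.002, -0.001, 0.001] rows 1.1
[0.595, 0.353, -0.189] [0.003, -0.001, -0.91] rows 5.7
```

>>> {"name": "play_rows", "arguments": {"rows": [[[0,0,-0.08],[0,0,0]],[[0,0,-0.19],[0,0,0]],[[0.1,0.05,-0.2],[0,0,-0.2]],[[0.3,0.2,-0.2],[0,0,-0.4]],[[0.595,0.353,-0.2],[0,0,-0.91]],[[0.595,0.353,-0.2],[0,0,-0.91]],[[0.595,0.353,-0.2],[0,0,-0.91]],[[0.595,0.353,-0.2],[0,0,-0.91]],[[0.595,0.353,-0.2],[0,0,-0.91]],[[0.595,0.353,-0.2],[0,0,-0.91]],[[0.595,0.353,-0.2],[0,0,-0.91]]]}}

```text
time: 27.35
tool_pos: [0.6514, -0.1993, 0.0204]
tcp_rot: [-2.3, -2.139, 0.001]
wrist_force: [0.6, -1.0, -0.5]
width: 0.722
grip_force: 39.0
```

```bash
python3 -c "
from h import *
s=bot.read_state();print(s['width']*85,s['grip_force'])
plan((.6533,-.1994,-.022,86))
c=snap('w11');cv2.imwrite('pics/w11.png',cv2.resize(c['image'][:,:,::-1],(400,300)))"
```

```text
61.36347530061386 39.0116399677936
[0.0, 0.008, 0.17] [-0.001, -0.0, -0.003] rows 1.0
```

View pics/w11.png

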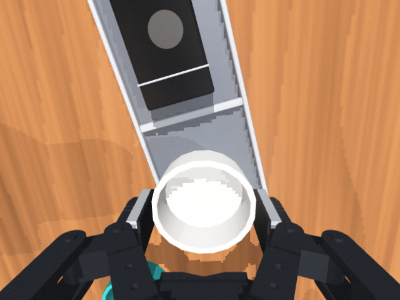

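The charcoal sits inside the long compartment, and the dish is held over the square one. Lowering.

>>> {"name": "play_rows", "arguments": {"rows": [[[0,0.006,0.06],[0,0,0]],[[0,0.006,0.11],[0,0,0]],[[0,0.006,0.14],[0,0,0]],[[0,0.006,0.16],[0,0,0]],[[0,0.006,0.167],[0,0,0]],[[0,0.006,0.167],[0,0,0]],[[0,0.006,0.167],[0,0,0]]]}}

```text
time: 27.98
tool_pos: [0.654, -0.1993, -0.0214]
tcp_rot: [2.297, 2.142, 0.0]
wrist_force: [0.3, 0.3, -1.3]
width: 0.719
grip_force: 39.0
```

>>> {"name": "play_rows", "arguments": {"rows": [[[0,0,0.004],[0,0,0]],[[0,0,0.004],[0,0,0]],[[0,0,0.004],[0,0,0]]]}}

```text
time: 28.23
tool_pos: [0.6542, -0.1993, -0.0219]
tcp_rot: [2.297, 2.142, 0.001]
wrist_force: [-0.0, 0.7, -0.5]
width: 0.724
grip_force: 39.0
```

>>> {"name": "play_rows", "arguments": {"rows": [[[0,0,0.003],[0,0,0]],[[0,0,0.003],[0,0,0]],[[0,0,0.003],[0,0,0]]]}}

```text
time: 28.48
tool_pos: [0.6539, -0.1993, -0.0229]
tcp_rot: [2.297, 2.143, 0.0]
wrist_force: [0.3, -0.5, -0.4]
width: 0.718
grip_force: 39.0
```

>>> {"name": "play_rows", "arguments": {"rows": [[[0,0,0.003],[0,0,0]],[[0,0,0.003],[0,0,0]],[[0,0,0.003],[0,0,0]]]}}

```text
time: 28.73
tool_pos: [0.654, -0.1994, -0.0234]
tcp_rot: [2.297, 2.142, 0.0]
wrist_force: [-1.8, -0.0, 2.1]
width: 0.719
grip_force: 39.2
```

>>> {"name": "play_rows", "arguments": {"rows": [[[0,0,0.003],[0,0,0]],[[0,0,0.003],[0,0,0]],[[0,0,0.003],[0,0,0]]]}}

```text
time: 28.98
tool_pos: [0.654, -0.1994, -0.0235]
tcp_rot: [2.297, 2.143, 0.0]
wrist_force: [-2.9, 0.6, 5.2]
width: 0.724
grip_force: 39.5
```

Contact. Release and head for the cone.

>>> {"name": "play_rows", "arguments": {"rows": [[[0,0,0],[0,0,0]],[[0,0,0],[0,0,0]],[[0,0,0],[0,0,0]],[[0,0,0],[0,0,0]]], "claw": 1}}

```text
time: 29.32
tool_pos: [0.6538, -0.1992, -0.0248]
tcp_rot: [-2.297, -2.143, 0.0]
wrist_force: [0.3, 0.5, 0.5]
width: 0.998
grip_force: 0.0
```

>>> {"name": "play_rows", "arguments": {"rows": [[[0,0,-0.15],[0,0,0]],[[0,0,-0.3],[0,0,0]],[[0,0,-0.45],[0,0,0]],[[0.9,-0.1,-0.45],[0,0,0]],[[0.99,-0.35,-0.45],[0,0,0]],[[0.99,-0.35,-0.45],[0,0,0]],[[0.99,-0.35,-0.45],[0,0,0]],[[0.99,-0.35,-0.45],[0,0,0]],[[0.99,-0.35,-0.45],[0,0,0]],[[0.99,-0.35,-0.45],[0,0,0]],[[0.99,-0.35,-0.45],[0,0,0]],[[0.99,-0.35,-0.45],[0,0,0]]]}}

```text
time: 30.32
tool_pos: [0.5838, 0.0542, 0.088]
tcp_rot: [2.294, 2.145, -0.0]
wrist_force: [-0.3, -0.2, 0.4]
width: 0.999
grip_force: 0.0
```

```bash
python3 -c "
from h import *
plan((.447,.26,.09,90),)"
```

```text
[0.785, -0.601, -0.009] [0.001, 0.001, -0.086] rows 5.9
```

>>> {"name": "play_rows", "arguments": {"rows": [[[0.785,-0.601,-0.009],[0,0,-0.086]],[[0.785,-0.601,-0.009],[0,0,-0.086]],[[0.785,-0.601,-0.009],[0,0,-0.086]],[[0.785,-0.601,-0.009],[0,0,-0.086]],[[0.785,-0.601,-0.009],[0,0,-0.086]],[[0.785,-0.601,-0.009],[0,0,-0.086]],[[0.785,-0.601,-0.009],[0,0,-0.086]],[[0.785,-0.601,-0.009],[0,0,-0.086]],[[0.785,-0.601,-0.009],[0,0,-0.086]],[[0.785,-0.601,-0.009],[0,0,-0.086]]]}}

```text
time: 31.15
tool_pos: [0.449, 0.2585, 0.0903]
tcp_rot: [2.226, 2.216, 0.0]
wrist_force: [0.4, -0.7, -1.0]
width: 0.999
grip_force: 0.0
```

```bash
python3 - <<'E'
from h import *
c=snap('w12')
im=c['image']; g=cv2.cvtColor(im,cv2.COLOR_RGB2HSV)
m=((g[:,:,1]<70)&(g[:,:,2]>120)).astype(np.uint8); m[300:]=0
n,l,st,ce=cv2.connectedComponentsWithStats(m)
for i in range(1,n):
    if st[i][4]>150:
        ys,xs=np.nonzero(l==i); print(st[i],ce[i].round(1),'z0',ray(ce[i],0,c['K'],c['T']).round(4),'z.05',ray(ce[i],.05,c['K'],c['T']).round(4),'z.025',ray(ce[i],.025,c['K'],c['T']).round(4))
E
```

```text
[ 301    0   45   63 2218] [323.2  31.1] z0 [0.4472 0.387 ] z.05 [0.4474 0.3779] z.025 [0.4473 0.3825]
[364 242  17  47 453] [372.3 265.9] z0 [0.4832 0.2293] z.05 [0.4768 0.2494] z.025 [0.48   0.2393]
```

```bash
python3 -c "
from h import *
plan((.447,.383,.09,90),(.447,.383,-.011,90))"
```

```text
[0.498, -0.01, 0.001] [0.0, 0.0, -0.006] rows 3.0
[0.498, -0.01, 0.405] [0.0, 0.0, -0.006] rows 2.4
```

>>> {"name": "play_rows", "arguments": {"rows": [[[0.498,-0.01,0],[0,0,0]],[[0.498,-0.01,0],[0,0,0]],[[0.498,-0.01,0],[0,0,0]],[[0.498,-0.01,0],[0,0,0]],[[0.498,-0.01,0],[0,0,0]],[[0.498,-0.01,0],[0,0,0]],[[0.498,-0.01,0.12],[0,0,0]],[[0.498,-0.01,0.12],[0,0,0]],[[0.498,-0.01,0.12],[0,0,0]]]}}

```text
time: 31.95
tool_pos: [0.4439, 0.3812, 0.0583]
tcp_rot: [-2.226, -2.217, 0.009]
wrist_force: [-0.5, 0.2, 0.8]
width: 0.999
grip_force: 0.0
```

```bash
python3 - <<'E'
from h import *
c=snap('w13')
im=c['image']; g=cv2.cvtColor(im,cv2.COLOR_RGB2HSV)
m=((g[:,:,1]<70)&(g[:,:,2]>120)).astype(np.uint8)
n,l,st,ce=cv2.connectedComponentsWithStats(m)
for i in range(1,n):
    if st[i][4]>150:
        print(st[i],ce[i].round(1),'z.025',ray(ce[i],.025,c['K'],c['T']).round(4))
plan((.447,.383,-.011,90))
E
```

```text
[ 312  220   43   65 2315] [333.1 251.2] z.025 [0.4474 0.3841]
[ 150  312   54   71 1095] [174.9 346.8] z.025 [0.3466 0.3195]
[ 448  312   54   71 1093] [476.4 346.7] z.025 [0.5385 0.3195]
[525 472  36   8 232] [541.5 475.1] z.025 [0.5981 0.2123]
[0.003, 0.009, 0.283] [-0.003, 0.002, -0.005] rows 1.7
```

>>> {"name": "play_rows", "arguments": {"rows": [[[0.005,0.009,0.1],[0,0,0]],[[0.005,0.009,0.2],[0,0,0]],[[0.005,0.009,0.26],[0,0,0]],[[0.005,0.009,0.281],[0,0,0]],[[0.005,0.009,0.281],[0,0,0]],[[0.005,0.009,0.281],[0,0,0]],[[0.005,0.009,0.281],[0,0,0]]]}}

```text
time: 32.58
tool_pos: [0.449, 0.3866, -0.008]
tcp_rot: [2.224, 2.219, 0.005]
wrist_force: [-0.8, 0.4, 0.7]
width: 1.0
grip_force: 0.0
```

```bash
python3 - <<'E'
from h import *
plan((.4473,.3838,-.011,90))
E
```

```text
[-0.011, -0.007, 0.012] [0.003, -0.002, -0.003] rows 0.1
```

>>> {"name": "play_rows", "arguments": {"rows": [[[-0.009,-0.007,0.01],[0,0,0]],[[-0.009,-0.007,0.01],[0,0,0]],[[-0.009,-0.007,0.01],[0,0,0]]], "claw": -0.2, "newtons": 25}}

```text
time: 32.83
tool_pos: [0.446, 0.3835, -0.0119]
tcp_rot: [2.224, 2.219, 0.001]
wrist_force: [-0.0, 0.0, 0.1]
width: 0.604
grip_force: 0.0
```

>>> {"name": "play_rows", "arguments": {"rows": [[[0,0,0],[0,0,0]],[[0,0,0],[0,0,0]],[[0,0,0],[0,0,0]],[[0,0,0],[0,0,0]],[[0,0,0],[0,0,0]]], "claw": -1}}

```text
time: 33.25
tool_pos: [0.4461, 0.3836, -0.0121]
tcp_rot: [2.224, 2.219, 0.001]
wrist_force: [-0.8, -0.4, 3.4]
width: 0.249
grip_force: 24.7
```

```bash
python3 -c "
from h import *
s=bot.read_state();print(s['tool_pos'],s['width']*85,s['grip_force'])
c=snap('w14');cv2.imwrite('pics/w14.png',cv2.resize(c['image'][:,:,::-1],(400,300)))
plan((.4473,.3838,.04,90),(.5,.2,.04,97),(.57,.15,.04,97))"
```

```text
[ 0.44606842  0.38363925 -0.0120776 ] 21.20626367301293 24.658063670890442
[0.001, 0.005, -0.208] [0.001, -0.0, -0.003] rows 1.2
[-0.734, 0.217, -0.208] [0.001, -0.0, -0.158] rows 4.6
[-0.933, 0.498, -0.208] [0.001, -0.0, -0.158] rows 2.1
```

View pics/w14.png

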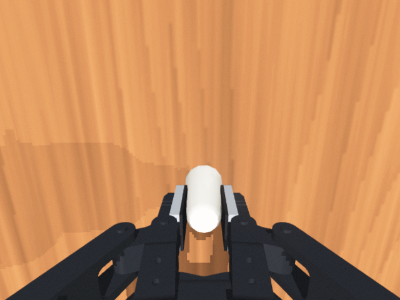

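The cone stands upright and square between the pads at 21 mm width. Lift and carry high.

>>> {"name": "play_rows", "arguments": {"rows": [[[0,0,-0.1],[0,0,0]],[[0,0,-0.2],[0,0,0]],[[0,0,-0.32],[0,0,0]],[[-0.1,0.06,-0.34],[0,0,0]],[[-0.25,0.15,-0.34],[0,0,0]],[[-0.4,0.24,-0.34],[0,0,0]],[[-0.55,0.32,-0.34],[0,0,0]],[[-0.7,0.4,-0.34],[0,0,0]],[[-0.85,0.47,-0.34],[0,0,0]],[[-0.93,0.5,-0.34],[0,0,0]],[[-0.93,0.5,-0.34],[0,0,0]],[[-0.93,0.5,-0.34],[0,0,0]]]}}

```text
time: 34.3
tool_pos: [0.5705, 0.1491, 0.0719]
tcp_rot: [-2.227, -2.215, 0.001]
wrist_force: [-0.8, 1.0, -0.8]
width: 0.253
grip_force: 24.7
```

```bash
python3 -c "
from h import *
s=bot.read_state();print(s['width']*85,s['grip_force'])
plan((.61,-.08,.07,90),)"
```

```text
21.464025066035596 24.718553153294778
[-0.915, 0.163, 0.007] [-0.001, -0.0, -0.007] rows 5.6
```

>>> {"name": "play_rows", "arguments": {"rows": [[[-0.16,0.03,0],[0,0,0]],[[-0.32,0.06,0],[0,0,0]],[[-0.48,0.085,0],[0,0,0]],[[-0.6,0.11,0],[0,0,0]],[[-0.6,0.11,0],[0,0,0]],[[-0.6,0.11,0],[0,0,0]]]}}

```text
time: 34.8
tool_pos: [0.5973, 0.0006, 0.0721]
tcp_rot: [-2.225, -2.216, -0.0]
wrist_force: [-0.2, 0.3, -0.9]
width: 0.252
grip_force: 24.7
```

```bash
python3 - <<'E'
from h import *
def proj(p,c):
    q=np.linalg.inv(c['T'])@np.r_[p,1]; q=c['K']@q[:3]; return q[:2]/q[2]
for n in('scene','side'):
    c=snap(n+'15',n); g=cv2.cvtColor(c['image'],cv2.COLOR_RGB2HSV)
    u=proj([.654,-.1994,.03],c).round().astype(int); print(n,u)
    m=((g[:,:,1]<40)&(g[:,:,2]>175)).astype(np.uint8)
    k,l,st,ce=cv2.connectedComponentsWithStats(m)
    for i in range(1,k):
        if st[i][4]>60 and np.hypot(*(ce[i]-u))<30:
            x,y,w,h,a=st[i]; print(st[i],'left/right extreme mid at rim:',end=' ')
            ys,xs=np.nonzero(l==i); L=[xs.min(),ys[xs==xs.min()].mean()];Rr=[xs.max(),ys[xs==xs.max()].mean()]
            a,b=ray(L,.026,c['K'],c['T']),ray(Rr,.026,c['K'],c['T']); print(a.round(3),b.round(3),'mid',((a+b)/2).round(4),'dia',np.linalg.norm(a-b).round(4))
E
```

```text
scene [296 312]
[281 303  31  20 369] left/right extreme mid at rim: [ 0.631 -0.22 ] [ 0.672 -0.172] mid [ 0.651  -0.1963] dia 0.0628
side [256 202]
[248 199  13  43 319] left/right extreme mid at rim: [ 0.669 -0.184] [ 0.61  -0.066] mid [ 0.6394 -0.1248] dia 0.1326
```

The scene view puts the dish at about (0.652, −0.197) with a 63 mm rim, which agrees with where I released it.

```bash
python3 -c "
from h import *
plan((.653,-.1983,.07,90),(.653,-.1983,.0,90),(.653,-.1983,-.001,90))"
```

```text
[-0.802, 0.225, 0.007] [-0.001, -0.001, -0.002] rows 5.0
[-0.802, 0.225, 0.287] [-0.001, -0.001, -0.002] rows 1.7
[-0.802, 0.226, 0.291] [-0.001, -0.001, -0.002] rows 0.0
```

>>> {"name": "play_rows", "arguments": {"rows": [[[-0.16,0.045,0],[0,0,0]],[[-0.32,0.09,0],[0,0,0]],[[-0.48,0.135,0],[0,0,0]],[[-0.64,0.18,0],[0,0,0]],[[-0.75,0.21,0],[0,0,0]],[[-0.8,0.223,0],[0,0,0]],[[-0.8,0.223,0],[0,0,0]],[[-0.8,0.223,0],[0,0,0]],[[-0.8,0.223,0],[0,0,0]],[[-0.8,0.223,0.07],[0,0,0]],[[-0.8,0.223,0.14],[0,0,0]],[[-0.8,0.223,0.2],[0,0,0]],[[-0.8,0.223,0.24],[0,0,0]],[[-0.8,0.223,0.265],[0,0,0]],[[-0.8,0.223,0.275],[0,0,0]],[[-0.8,0.223,0.28],[0,0,0]],[[-0.8,0.223,0.28],[0,0,0]]]}}

```text
time: 36.32
tool_pos: [0.6533, -0.1995, 0.0028]
tcp_rot: [2.223, 2.219, 0.0]
wrist_force: [-0.0, 0.2, -1.0]
width: 0.253
grip_force: 24.7
```

>>> {"name": "play_rows", "arguments": {"rows": [[[0,0,0.004],[0,0,0]],[[0,0,0.004],[0,0,0]],[[0,0,0.004],[0,0,0]]]}}

```text
time: 36.57
tool_pos: [0.6534, -0.1998, 0.0022]
tcp_rot: [2.223, 2.218, 0.001]
wrist_force: [0.4, -0.3, -0.7]
width: 0.252
grip_force: 24.7
```

>>> {"name": "play_rows", "arguments": {"rows": [[[0,0,0.012],[0,0,0]],[[0,0,0.012],[0,0,0]],[[0,0,0.012],[0,0,0]]]}}

```text
time: 36.82
tool_pos: [0.6526, -0.1995, -0.0018]
tcp_rot: [-2.224, -2.219, 0.0]
wrist_force: [-0.7, -0.1, -0.6]
width: 0.25
grip_force: 24.7
```

>>> {"name": "play_rows", "arguments": {"rows": [[[0,0,0.004],[0,0,0]],[[0,0,0.004],[0,0,0]],[[0,0,0.004],[0,0,0]]]}}

```text
time: 37.07
tool_pos: [0.6527, -0.1995, -0.0027]
tcp_rot: [-2.224, -2.219, 0.0]
wrist_force: [-0.4, -0.6, 0.9]
width: 0.25
grip_force: 24.7
```

>>> {"name": "play_rows", "arguments": {"rows": [[[0,0,0.004],[0,0,0]],[[0,0,0.004],[0,0,0]],[[0,0,0.004],[0,0,0]]]}}

```text
time: 37.32
tool_pos: [0.653, -0.1996, -0.003]
tcp_rot: [2.223, 2.219, 0.0]
wrist_force: [-1.5, -0.1, 2.9]
width: 0.253
grip_force: 25.1
```

Contact at the predicted height. Release and retreat.

>>> {"name": "play_rows", "arguments": {"rows": [[[0,0,0],[0,0,0]],[[0,0,0],[0,0,0]],[[0,0,0],[0,0,0]],[[0,0,0],[0,0,0]],[[0,0,0],[0,0,0]]], "claw": 0.6}}

```text
time: 37.73
tool_pos: [0.6528, -0.1995, -0.0037]
tcp_rot: [-2.224, -2.219, 0.0]
wrist_force: [-0.4, -0.1, 0.7]
width: 0.801
grip_force: 0.0
```

>>> {"name": "play_rows", "arguments": {"rows": [[[0,0,-0.1],[0,0,0]],[[0,0,-0.25],[0,0,0]],[[0,0,-0.45],[0,0,0]],[[0,0,-0.65],[0,0,0]],[[-0.4,0,-0.65],[0,0,0]],[[-0.6,0,-0.65],[0,0,0]],[[-0.6,0,-0.65],[0,0,0]],[[-0.6,0,-0.65],[0,0,0]],[[-0.6,0,-0.65],[0,0,0]]]}}

```text
time: 38.48
tool_pos: [0.6521, -0.3559, 0.1598]
tcp_rot: [2.226, 2.211, -0.002]
wrist_force: [0.2, -0.2, -0.2]
width: 0.799
grip_force: 0.0
```

```bash
python3 - <<'E'
from h import *
print(bot.read_state()['tool_pos'])
def proj(p,c):
    q=np.linalg.inv(c['T'])@np.r_[p,1]; q=c['K']@q[:3]; return (q[:2]/q[2]).round(1)
c=snap('w16'); im=c['image']; g=cv2.cvtColor(im,cv2.COLOR_RGB2HSV)
print('expect cone top',proj([.653,-.1995,.059],c),'cone base',proj([.653,-.1995,.009],c),'dish rim',proj([.653,-.1985,.030],c),'cube top',proj([.638,.0803,.048],c),'bench',proj([.6355,.1588,.029],c),'char',proj([.631,-.094,.034],c))
m=((g[:,:,1]<50)&(g[:,:,2]>170)).astype(np.uint8)
k,l,st,ce=cv2.connectedComponentsWithStats(m)
for i in range(1,k):
    if st[i][4]>200: print(st[i],ce[i].round(1))
u=proj([.631,-.094,.034],c).astype(int); print(im[u[1]+8,u[0]+14],u)
try: face(c,[(u[0]+14,u[1]+8),(u[0]-14,u[1]+8)],.034,tol=12,name='char')
except Exception as e: print(e)
# scene view: cone column, cube & bench faces
s=snap('scene16','scene')
for nm,p,z in(('cube',[.638,.0803,.048],.048),('bench',[.6355,.1588,.029],.029),('char',[.631,-.094,.034],.034)):
    u=proj(p,s).astype(int); print(nm,u); face(s,[tuple(int(v) for v in u),(int(u[0])+4,int(u[1])+1)],z,tol=25,name=nm)
g=cv2.cvtColor(s['image'],cv2.COLOR_RGB2HSV); m=((g[:,:,1]<50)&(g[:,:,2]>150))
t=proj([.653,-.1995,.059],s);b=proj([.653,-.1995,.009],s);print('scene cone top/base',t,b)
for y in range(int(t[1])-4,int(b[1])+14,2):
    xs=np.nonzero(m[y,270:325])[0]+270; print(y,(xs.min(),xs.max(),len(xs)) if len(xs) else '-')
E
```

```text
[ 0.65206729 -0.35590035  0.15977625]
expect cone top [326.6 -15.9] cone base [326.3   5.2] dish rim [326.4  -4.4] cube top [ 288.1 -763.2] bench [ 279.4 -999.2] char [ 289.1 -204.9]
[ 263    0  133   79 6057] [327.8  28.2]
[188 305  42  64 863] [208.3 335.9]
[422 305  42  60 831] [442.8 334.5]
[224 154  95] [ 289 -204]
OpenCV(4.12.0) /io/opencv/modules/imgproc/src/floodfill.cpp:522: error: (-211:One of the arguments' values is out of range) Seed point is outside of image in function 'floodFill'

cube [386 255]
cube centre 662.2 98.3 sides 113.4 54.7 ang 41.0 n 263
bench [407 250]
bench centre 636.5 158.7 sides 52.3 50.9 ang 1.1 n 250
char [327 286]
char centre 635.3 -92.8 sides 17.8 18.1 ang 52.4 n 43
scene cone top/base [295.4 301.2] [295.3 319.8]
297 (np.int64(299), np.int64(301), 3)
299 (np.int64(295), np.int64(299), 5)
301 (np.int64(292), np.int64(300), 9)
303 (np.int64(291), np.int64(302), 12)
305 (np.int64(287), np.int64(307), 21)
307 (np.int64(284), np.int64(309), 21)
309 (np.int64(282), np.int64(311), 25)
311 (np.int64(279), np.int64(311), 26)
313 (np.int64(276), np.int64(322), 34)
315 (np.int64(274), np.int64(324), 33)
317 (np.int64(271), np.int64(324), 29)
319 (np.int64(270), np.int64(324), 25)
321 (np.int64(270), np.int64(323), 33)
323 (np.int64(271), np.int64(320), 29)
325 (np.int64(274), np.int64(318), 18)
327 (np.int64(287), np.int64(315), 11)
329 (np.int64(291), np.int64(313), 7)
331 (np.int64(307), np.int64(310), 4)
```

>>> {"name": "play_rows", "arguments": {"rows": [[[0.3,0,-0.3],[0,0,0]],[[0.45,0,-0.4],[0,0,0]],[[0.45,0,-0.4],[0,0,0]],[[0.45,0,-0.4],[0,0,0]],[[0.45,0,-0.4],[0,0,0]],[[0.45,0,-0.4],[0,0,0]],[[0.45,0,-0.4],[0,0,0]],[[0.45,0,-0.4],[0,0,0]]]}}

```text
time: 39.25
tool_pos: [0.6517, -0.2369, 0.2566]
tcp_rot: [-2.222, -2.217, 0.003]
wrist_force: [-0.4, -0.7, -0.4]
width: 0.797
grip_force: 0.0
```

```bash
python3 - <<'E'
from h import *
print(bot.read_state()['tool_pos'])
def proj(p,c):
    q=np.linalg.inv(c['T'])@np.r_[p,1]; q=c['K']@q[:3]; return (q[:2]/q[2]).round(1)
c=snap('w17'); im=c['image']
t=proj([.653,-.1995,.059],c);print('expect cone top',t,'base',proj([.653,-.1995,.009],c),'rim',proj([.653,-.1985,.03],c))
g=cv2.cvtColor(im,cv2.COLOR_RGB2GRAY); s=cv2.cvtColor(im,cv2.COLOR_RGB2HSV)
for y in range(int(t[1])-50,int(t[1])+60,5): print(y,' '.join('%3d'%v for v in g[max(y,0),int(t[0])-60:int(t[0])+61:5]))
u=proj([.631,-.094,.034],c);print('char',u)
m=(g<70).astype(np.uint8); m[250:]=0
k,l,st,ce=cv2.connectedComponentsWithStats(m)
for i in range(1,k):
    if st[i][4]>400:
        ys,xs=np.nonzero(l==i);h=cv2.convexHull(np.c_[xs,ys].astype(np.int32))[:,0];w=np.array([ray(p,.034,c['K'],c['T']) for p in h])*1000
        print(st[i],cv2.minAreaRect(w.astype(np.float32)))
E
```

```text
[ 0.6516845  -0.2369234   0.25661391]
expect cone top [328.4 160.2] base [328.3 155. ] rim [328.3 156.1]
110 174 120 207 168 169 119 123 171 193 192 189 186 150 123 123 127 126 174 162 245 176 179 172 169 165
115 173 161 245 246 246 192 189 170 133 125 125 124 127 122 160 172 173 174 170 240 179 179 172 170 175
120 172 170 239 155 123 121 126 124 125 151 161 158 173 174 172 172 173 174 174 224 176 177 172 167 175
125 173 174 166 155 157 163 158 170 172 163 164 252 254 254 177 174 177 172 173 161 176 177 170 166 178
130 174 174 165 179 170 170 170 160 157 255 249 214 230 215 241 255 173 171 174 120 201 177 171 165 178
135 170 181 167 243 170 168 158 159 255 208 234 237 236 237 222 224 254 194 174 157 231 177 169 172 177
140 166 183 175 243 171 159 157 254 177 236 236 236 236 236 237 223 214 255 174 148 244 178 170 171 176
145 171 182 176 230 167 156 159 254 236 226 226 234 240 238 237 233 222 190 214 173 243 177 166 173 174
150 174 182 177 163 173 156 187 196 220 252 214 235 242 236 226 236 221 190 255 174 227 177 167 175 174
155 175 180 178 173 238 160 198 177 254 254 210 254 254 254
[... 989 characters left out ...]
175 176 173 182 181 121 121 123 164 164 121 128 176 173 175 178 169 175 165 166 176 174 169 171
210 175 174 177 172 177 184 170 168 173 162 177 171 178 176 172 176 178 170 173 167 164 180 173 170 172
215 175 177 176 174 181 180 169 167 167 167 174 169 178 176 173 173 179 168 171 163 164 180 174 168 172
char [305.   43.2]
[270   0  53  17 570] ((623.3878784179688, -64.88262939453125), (12.909334182739258, 47.45364761352539), 89.88172149658203)
[ 274    8   61   71 2555] ((630.4437866210938, -94.55548858642578), (47.40973663330078, 51.44492721557617), 11.500938415527344)
[288  71  50  29 948] ((637.8901977539062, -131.20114135742188), (47.08504867553711, 17.779273986816406), 11.49062442779541)
```

The numbers check out. The dish rim centre is at about (328,155) and the cone top disc at (328,160), both as predicted for upright. The charcoal is at 11.5°, aligned with the tray, and all contact heights matched the 4 mm floor. Handing in.

```bash
python3 -c "
from h import *
print(bot.finish_job())"
```

```text
the job is handed in; nothing more can be done
None
```

I made up both trays and handed the job in at about 39 s of the 112 s allowed; the hand-in gave no verdict, and the cube's final place rests on where I released it and its contact height, not on a picture.

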